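Blow the dust off bisque medallions at the air-gun station

ROBOT

A 7-joint arm with a two-finger parallel gripper is mounted at the origin on the work surface. World frame = base frame: x ahead of the robot, y to its left, z up, the work surface at z = 0. Lengths are in m, angles in rad, forces in N, time in s.
With the tool pointing down it reaches from about 0.35 to 0.9 m from the base axis. Payload 8.1 kg.
Tool frame: the origin (TCP) lies midway between the tips of the shut fingers; the grasp point (between the pads) lies behind it (arm.grip_point_offset is the z of the grasp point in the tool frame, in m); z points along the fingers, y is the line along which they close (so a half turn about z gives the same grasp; the last joint's range is limited). The gripper opens to 92 mm and grips with 3 to 60 N. Pads are 19 mm wide; open, the fingers measure 130 mm over their backs; the gripper's body (75 mm by 190 mm) begins 47 mm behind the grasp point.
Start: joints at [1.136, 0.434, 0.025, 1.573, -0.012, 1.134, -0.075], TCP at [0.204, -0.591, 0.227] pointing down, gripper open.
Joint ranges: [-2.62, 2.62], [-0.44, 2.09], [-1.27, 1.32], [0.08, 2.57], [-1.32, 4.46], [0.12, 2], [-2.74, 2.74]. Speed limits (rad/s): [2.22, 2.22, 3.01, 3.01, 3.14, 3.14, 3.14].

INTERFACE

Orientations are given as a rotation vector (axis times angle).
In Python, from plant import status, imaging, arm gives the robot as it stands.
- The arm moves only by the tool arm_command, never from a script. Its argument "targets" is a list of rows, each a list of 3 entries, a list of its own where there are three numbers: the shift along the tool's x, y, z scaled (see below), then the turn, a rotation vector about the tool's x, y, z scaled (see below), then the opening, from 0 (shut) to 1 (fully open). A call has 1 to 20 rows; each row is the pose to reach, as a shift and turn from the pose commanded when the call began, along the tool's axes at that moment; what a row does not reach only later rows make up. The controller multiplies each number of a shift by 750 mm and each number of a turn by 90 degrees. A row lasts 1/12 s, in which the tool goes at most 41.7 mm and 7.16 degrees, less where a joint would pass 70% of its speed; a pose out of reach is approached as far as the arm can. A call with a number of a shift or a turn outside -1 to 1 is refused whole. A call with a gripper value outside its range is refused whole. The fingers move at their own pace and stop on an object; the grip force is fixed at half the most. Time passes only in rows, so rows that repeat a pose let the fingers close. It gives the time, the measured TCP pose, the force, the opening and the grip force at its end, in the units of the state.
- status.read_state(): the state, without advancing time (a new reading comes with each control period).
- imaging.read_camera(name): name is "scene" or "top" or "wrist"; returns a dict with "frame" (420x560x3 uint8, red, green, blue), "camera_matrix" (3x3 intrinsics, pixels), "world_to_cam" (4x4, takes a point from world to camera coordinates). Camera axes: x right, y up, looking along -z (the intrinsics and any distortion apply to the point x, -y, -z); pixel columns grow to the right and rows downward; lengths in m; the calibration is good to about 2 mm. A picture is of the moment at which its call begins. There is no depth.
- arm.close_job(): hands the job in; it is judged then, once.
The state is a dict: "t": time; "q": joint angles; "qvel": joint speeds; "joint_efforts": joint torques, N m; "position": TCP position; "ee_rot": TCP orientation; "wrist_force": force on the tool from outside, world axes, zero at the start; "ft_torque": the same for the moment, N m; "grip_width": finger opening in m; "gripper_force": force on a finger pad.
Only numpy, scipy, OpenCV 4.12 (cv2) and the standard library are available. Lean on these libraries where they do the work, as an engineer would, in place of code of your own. Each camera call takes 0.05 s, during which the arm holds its last target. There are 200 camera calls.

TASK

Blow off the fired medallions that lie on the grey plaster slab: open the station's air valve by squeezing the two red tabs of its collar together and turning the collar to the green dot, set every medallion flat on the steel grille, either face up, and with the air open and all of them there squeeze the gun's yellow trigger fully for a good second and let it go. Then shut the air the same way (back to the red dot, tabs sprung out again), after that squeeze the trigger fully once more to bleed the line and let it go, and leave all the medallions lying flat on the white ware board. Leave the water tub, jar and blue rib where they are.

Things in the scene. Friction and masses are not known exactly. Their poses are not given: they have to be found in the camera images.
- station: blow-off station screwed to the bench, may be turned a little: grey steel base plate 200 (x) x 405 (y) x 8 mm with the grille at its +y end, the air gun clamped on its side in the middle, the air valve at its -y end. Origin: centre of the plate's underside; x away from the robot, z up. 'Station x, y' below mean this frame
- grille (a point): steel bar grille, 160 (station x) x 150 (station y) mm, flat, top 18 mm above the bench, with a lip 5 mm higher and 3 mm thick all round. Point: centre of its top, axes as the station's. The gun's nozzle points at it and ends 82 mm towards -y, 28 mm towards +x and 47 mm above it. A medallion counts as on the grille with its centre within 70 mm (x) and 65 mm (y) of the point
- collar_grip (a point): middle of the valve collar, on its upright axis, 100 mm above the bench at the tabs' mid-height; x axis runs through tab_a (tab_b is opposite) and turns with the collar. Red tabs: flat upright plates 20 mm wide, 7 mm thick, 80 to 116 mm above the bench, 58 mm over their outer faces when out, 46 mm pressed home. Below them the lock ring, 62 mm wide (80 mm at its flange), top 76 mm above the bench
- collar (a joint): collar turn, rad: 0 shut, 1.05 open (stops at both), growing anticlockwise from above. Tabs' line is 0.525 clockwise of station x when shut, 0.525 anticlockwise when open. Pawls under the tabs lock it at both ends: it turns only with both tabs pressed in 4.5 mm or more, then with about 0.06 N m; let go midway it stays; locked, it has up to 0.09 play. Open above 0.93, shut below 0.12
- collar_top (a point): centre of the black cap (45 mm wide) on the collar, 124 mm above the bench. A white bar on it points to the red dot on the flange below when shut, to the green dot when open. The gun's blue handle is 87 mm away towards station +y and its top is 91 mm above the bench
- tab_a (a joint): travel of tab_a towards the axis, m: 0 = sprung out, 0.006 = pressed home (about 4 N to start, 8.5 N at home); springs back
- tab_b (a joint): the same for tab_b, opposite
- squeeze (a point): where to squeeze the gun, 78 mm above the bench: midway along station y between the handle's back (17.5 mm towards -y, rigid) and the trigger's front when fully squeezed (17.5 mm towards +y; 28 mm when free). Axes as the station's. Blue handle along x, 26 mm high, from 47 mm on the -x side to the barrel, which runs along y 70 mm to the +x side
- trigger_face (a point): point on the middle of the trigger's front face, 50 mm from its pivot, where it is pressed; it moves with the trigger. The yellow trigger is a bar 18 mm high, 7 mm thick, along the handle's +y side, pivoted at its +x end near the barrel, its free end 68 mm from the pivot
- trigger (a joint): turn of the trigger, rad: 0 = free, 0.22 = fully squeezed against the handle; needs about 4 N to start and 8.5 N at the end, springs back when let go. Counts as fully squeezed above 0.17, as let go below 0.03
- slab: grey plaster slab 180 x 180 x 6 mm, fixed, on the left or the right side, with the medallions on it at the start. Origin: centre of its underside
- board_top (a point): the white ware board with brown edges, 170 (x) x 180 (y) x 6 mm, fixed, on the side opposite the slab. Point: centre of its top face, x and y along its edges. A medallion is on it when its centre is within 75 mm (x) and 80 mm (y) of this point
- medal_ring: round fired-clay medallion, pale brown, 44 mm diameter, 14 mm thick, 36 to 58 g, stamped alike on both flat faces (a ring): either face may be up. Origin: its middle (7 mm above what it lies on), z along its axis. One that is not there this time reads None from the start
- medal_cross: round fired-clay medallion, pale brown, 44 mm diameter, 14 mm thick, 36 to 58 g, stamped alike on both flat faces (a cross): either face may be up. Origin: its middle (7 mm above what it lies on), z along its axis. One that is not there this time reads None from the start
- medal_dots: round fired-clay medallion, pale brown, 44 mm diameter, 14 mm thick, 36 to 58 g, stamped alike on both flat faces (six dots): either face may be up. Origin: its middle (7 mm above what it lies on), z along its axis. One that is not there this time reads None from the start
- medal_bars: round fired-clay medallion, pale brown, 44 mm diameter, 14 mm thick, 36 to 58 g, stamped alike on both flat faces (three bars): either face may be up. Origin: its middle (7 mm above what it lies on), z along its axis. One that is not there this time reads None from the start
- water_tub: bystander: clear open tub, 96 mm across, 50 mm high. Origin: centre of its underside
- slip_jar: bystander: jar with a yellow cap, 68 mm across, 85 mm high. Origin: centre of its underside
- rib: bystander: flat blue kidney-shaped potter's rib, about 60 x 104 x 6 mm, lying in front of the robot. Origin: middle of its underside
Not all that is in view belongs to the job. What is shaped like the medal_dots but black is not meant.

How it is judged:
On the way, in this order (a step that is already met when the one before it is completed fails the run):
1. the air is open and every medallion lies flat on the grille (x of medal_ring in the frame of grille between -0.07 and 0.07 m and y of medal_ring in the frame of grille between -0.065 and 0.065 m and z of medal_ring in the frame of grille between 0.003 and 0.011 m and (angle between medal_ring's own z axis and vertical below 0.12 rad or angle between medal_ring's own z axis and vertical above 3.02 rad) and x of medal_cross in the frame of grille between -0.07 and 0.07 m and y of medal_cross in the frame of grille between -0.065 and 0.065 m and z of medal_cross in the frame of grille between 0.003 and 0.011 m and (angle between medal_cross's own z axis and vertical below 0.12 rad or angle between medal_cross's own z axis and vertical above 3.02 rad) and x of medal_dots in the frame of grille between -0.07 and 0.07 m and y of medal_dots in the frame of grille between -0.065 and 0.065 m and z of medal_dots in the frame of grille between 0.003 and 0.011 m and (angle between medal_dots's own z axis and vertical below 0.12 rad or angle between medal_dots's own z axis and vertical above 3.02 rad) and x of medal_bars in the frame of grille between -0.07 and 0.07 m and y of medal_bars in the frame of grille between -0.065 and 0.065 m and z of medal_bars in the frame of grille between 0.003 and 0.011 m and (angle between medal_bars's own z axis and vertical below 0.12 rad or angle between medal_bars's own z axis and vertical above 3.02 rad) and value of joint collar above 0.93 rad), for 0.2 s.
2. the trigger is held fully squeezed for 0.8 s with the air open and every medallion on the grille (all of step 1 and value of joint trigger above 0.17 rad), for 0.8 s.
3. the trigger is let go (value of joint trigger below 0.03 rad), for 0.1 s.
4. the air is shut and the collar's tabs have sprung out (value of joint collar below 0.12 rad and value of joint each of tab_a, tab_b below 0.002 m), for 0.2 s.
5. the trigger is fully squeezed again with the air shut (value of joint collar below 0.12 rad and value of joint trigger above 0.17 rad), for 0.2 s.
At the end, for the whole second after the job is handed in: every medallion present lies at rest, flat (within 0.12 rad, either face up) on the white ware board, centre within 75 mm (x) and 80 mm (y) of the board's centre; collar shut (below 0.12 rad) with both tabs out (below 2 mm); trigger let go (below 0.03 rad) (all of step 4 and x of medal_ring in the frame of board_top between -0.075 and 0.075 m and y of medal_ring in the frame of board_top between -0.08 and 0.08 m and z of medal_ring in the frame of board_top between 0.003 and 0.011 m and (angle between medal_ring's own z axis and vertical below 0.12 rad or angle between medal_ring's own z axis and vertical above 3.02 rad) and x of medal_cross in the frame of board_top between -0.075 and 0.075 m and y of medal_cross in the frame of board_top between -0.08 and 0.08 m and z of medal_cross in the frame of board_top between 0.003 and 0.011 m and (angle between medal_cross's own z axis and vertical below 0.12 rad or angle between medal_cross's own z axis and vertical above 3.02 rad) and x of medal_dots in the frame of board_top between -0.075 and 0.075 m and y of medal_dots in the frame of board_top between -0.08 and 0.08 m and z of medal_dots in the frame of board_top between 0.003 and 0.011 m and (angle between medal_dots's own z axis and vertical below 0.12 rad or angle between medal_dots's own z axis and vertical above 3.02 rad) and x of medal_bars in the frame of board_top between -0.075 and 0.075 m and y of medal_bars in the frame of board_top between -0.08 and 0.08 m and z of medal_bars in the frame of board_top between 0.003 and 0.011 m and (angle between medal_bars's own z axis and vertical below 0.12 rad or angle between medal_bars's own z axis and vertical above 3.02 rad) and value of joint trigger below 0.03 rad and linear speed of each of medal_ring, medal_cross, medal_dots, medal_bars below 0.02 m/s); the robot touches nothing.
It fails at once if the water tub is pushed more than 30 mm (distance of water_tub from where it was at the start of the episode above 0.03 m).
It fails at once if the jar is pushed more than 30 mm (distance of slip_jar from where it was at the start of the episode above 0.03 m).
It fails at once if the rib is pushed more than 30 mm (distance of rib from where it was at the start of the episode above 0.03 m).
Of medal_ring, medal_cross, medal_dots, medal_bars only 2 to 3 are there at a start; the rules pass over those that are not, and their reading is None.
At some moment in a run one of medal_ring, medal_cross, medal_dots, medal_bars may be knocked a few centimetres aside while the robot is not near it.
Once in a run the grip may slacken for a moment while it holds something.
It also fails if it takes over 210 s, if anything falls off the work surface, if the arm or the gripper's body presses on something with over 40 N, if the wrist force passes 120 N, or if a joint passes its speed limit or range.

## Working session

There is one attempt and no reset: what is moved stays moved. The work goes in short steps, Python scripts to look and compute and a tool call to move; the robot and the scene stay as the last step left them, time stands still between calls to the robot, and variables do not carry over. Pictures are saved under pics/ and viewed, at most 14 in all, crops included, and the job is handed in when it is done.

Besides the shell and the picture viewer there is one more tool, called as name(argument=value, ...) on one line, values as JSON. arm_command: Moves the arm, as the interface text tells. Shifts and turns lie within -1 to 1; 1 stands for 750 mm of shift or 90 degrees of turn. Its arguments: {"type":"object","properties":{"targets":{"type":"array"}},"required":["targets"]}

```bash
mkdir -p pics; ls; python3 - <<'E'
from plant import status, imaging, arm
import cv2,numpy as np
s=status.read_state()
for k,v in s.items(): print(k,np.round(v,4))
print(arm.grip_point_offset)
for n in ("top","scene"):
    c=imaging.read_camera(n); cv2.imwrite(f"pics/{n}0.png",c["frame"][:,:,::-1]); print(n,c["camera_matrix"],np.round(c["world_to_cam"],3), [k for k in c])
E
```

```text
pics
t 0.0
q [ 1.1364  0.4352  0.0249  1.5741 -0.0116  1.134  -0.0751]
qvel [-0.0008 -0.0006 -0.0002 -0.0006 -0.0017 -0.0002  0.0003]
joint_efforts [-4.00000e-04 -6.67853e+01  9.84500e-01 -3.14459e+01 -6.05000e-02
  4.29000e-02  1.00000e-04]
position [ 0.2034 -0.5905  0.2259]
ee_rot [-3.097e+00 -5.184e-01  6.000e-04]
wrist_force [-0.6011 -0.3321  0.4117]
ft_torque [-0.0406 -0.0574 -0.01  ]
gripper_force 0.0
grip_width 0.0919
-0.0188
top [[404.02549919   0.         283.66512627]
 [  0.         404.02549919 208.29836319]
 [  0.           0.           1.        ]] [[ 1.400e-02 -1.000e+00 -1.000e-03 -1.000e-03]
 [ 9.840e-01  1.300e-02  1.760e-01 -5.550e-01]
 [-1.760e-01 -4.000e-03  9.840e-01 -1.009e+00]
 [ 0.000e+00  0.000e+00  0.000e+00  1.000e+00]] ['frame', 'camera_matrix', 'world_to_cam']
scene [[471.72936478   0.         274.84467262]
 [  0.         471.72936478 210.99745368]
 [  0.           0.           1.        ]] [[-0.868  0.496 -0.002  0.486]
 [-0.421 -0.735  0.531  0.161]
 [ 0.262  0.462  0.847 -1.433]
 [ 0.     0.     0.     1.   ]] ['frame', 'camera_matrix', 'world_to_cam']
```

View pics/top0.png

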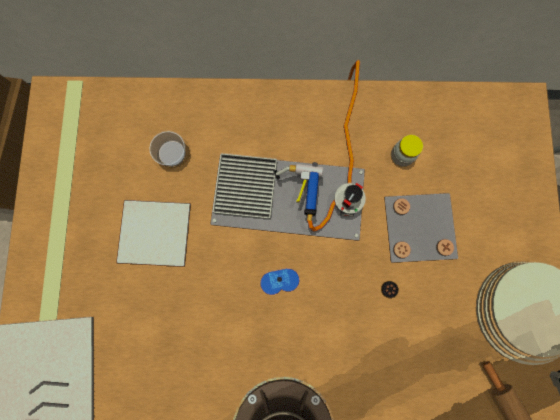

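View pics/scene0.png

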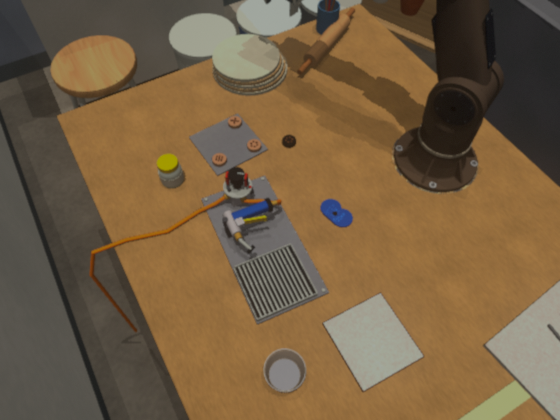

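Top view: slab right (421,228) with three medallions at (402,206), (402,250), (446,247). Board is at (154,233), grille (245,188), valve (350,198), and the black decoy at (390,289).

```bash
cat > h.py <<'E'
import cv2,numpy as np
from scipy.spatial.transform import Rotation as R
from plant import status, imaging, arm
def ray(c,uv,z):
    K=c["camera_matrix"];T=c["world_to_cam"];Rm=T[:3,:3];o=-Rm.T@T[:3,3]
    d=np.linalg.inv(K)@np.array([uv[0],uv[1],1.]);d=Rm.T@np.array([d[0],-d[1],-d[2]])
    return o+d*(z-o[2])/d[2]
def proj(c,p):
    T=c["world_to_cam"];q=T[:3,:3]@np.asarray(p,float)+T[:3,3];q=c["camera_matrix"]@np.array([q[0],-q[1],-q[2]]);return q[:2]/q[2]
def delta(p,yaw,pos=None,rv=None):
    """shift/turn numbers from the current pose to TCP p, tool down with tool-y axis at world angle yaw (rad)"""
    s=status.read_state();P=np.array(s["position"]) if pos is None else np.array(pos)
    Rc=R.from_rotvec(s["ee_rot"] if rv is None else rv)
    best=None
    for y in (yaw,yaw+np.pi):
        yv=np.array([np.cos(y),np.sin(y),0]);z=np.array([0,0,-1.]);x=np.cross(yv,z)
        Rt=R.from_matrix(np.c_[x,yv,z]);r=(Rc.inv()*Rt).as_rotvec()
        if best is None or np.linalg.norm(r)<np.linalg.norm(best[1]): best=(Rt,r)
    return np.round(Rc.inv().apply(np.array(p)-P)/.75,4),np.round(best[1]/(np.pi/2),4)
E
python3 - <<'E'
from h import *
c=imaging.read_camera("top");f=c["frame"]
cv2.imwrite("pics/st.png",cv2.resize(f[145:250,200:380],None,fx=4.4,fy=4.4,interpolation=cv2.INTER_CUBIC)[:,:,::-1])
hsv=cv2.cvtColor(f,cv2.COLOR_RGB2HSV)
# medallions
for u,v in ((402,206),(402,250),(446,247),(390,289)): print("m",hsv[v-3,u-6],hsv[v+9,u+9],ray(c,(u,v),.02).round(3))
# board
m=((hsv[:,:,1]<45)&(hsv[:,:,2]>150)).astype(np.uint8);m[:190]=0;m[280:]=0;m[:,:100]=0;m[:,200:]=0
k=max(cv2.findContours(m,0,2)[0],key=cv2.contourArea);b=cv2.boxPoints(cv2.minAreaRect(k));P=[ray(c,p,.006)for p in b];print("board",np.round(P,3),np.mean(P,0))
for p in ((212,226),(219,155),(365,168),(361,238)): print("pl",ray(c,p,.008).round(3))
E
```

```text
m [ 15 126 186] [ 26  17 121] [ 0.571 -0.312  0.02 ]
m [ 16 119 185] [ 17  18 130] [ 0.453 -0.308  0.02 ]
m [ 15 126 182] [ 23  18 127] [ 0.463 -0.425  0.02 ]
m [165  18  29] [ 17 157 171] [ 0.351 -0.273  0.02 ]
board [[0.412 0.449 0.006]
 [0.58  0.455 0.006]
 [0.573 0.267 0.006]
 [0.405 0.266 0.006]] [0.49237143 0.35927347 0.006     ]
pl [0.512 0.199 0.008]
pl [0.711 0.189 0.008]
pl [ 0.679 -0.218  0.008]
pl [ 0.485 -0.203  0.008]
```

View pics/st.png

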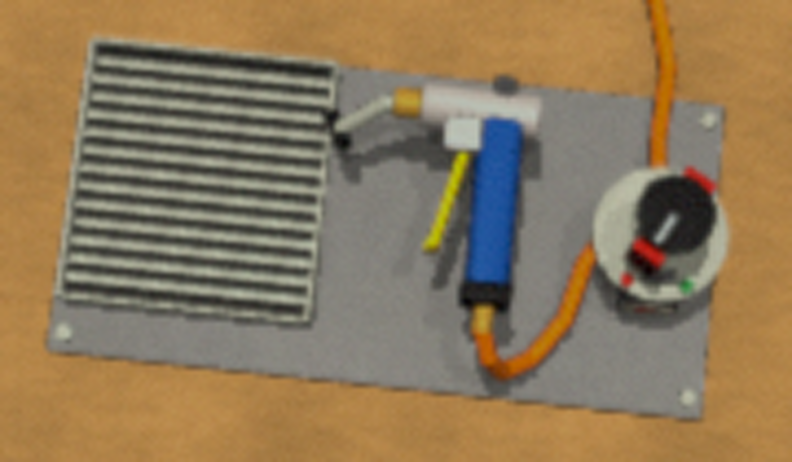

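The crop shows the grille outline (93,40)-(335,63)-(308,325)-(58,298), the cap (677,215), red tabs (700,180)/(648,252), handle centreline (515,125)-(490,285), and the trigger's free end at (432,245).

```bash
python3 - <<'E'
from h import *
c=imaging.read_camera("top")
g=lambda u,v,z:ray(c,(200+(u+.5)/4.4-.5,145+(v+.5)/4.4-.5),z)
G=np.array([g(93,40,.023),g(335,63,.023),g(308,325,.023),g(58,298,.023)]);print(G.round(4),"sizes",[np.linalg.norm(G[i]-G[i-1]).round(4) for i in range(4)],"ctr",G.mean(0).round(4))
P=np.array([g(48,350,.008),g(700,418,.008),g(723,103,.008)]);print(P.round(4),np.linalg.norm(P[1]-P[0]),np.linalg.norm(P[2]-P[1]),"ctr",(P[0]+P[2])/2)
d=P[0]-P[1];yw=np.arctan2(-d[0],d[1]);print("yaw plate",yw,"x edge",np.arctan2(*(P[2]-P[1])[[1,0]]))
d=G[[0,3]].mean(0)-G[[1,2]].mean(0);print("grille yaw",np.arctan2(-d[0],d[1]))
C=(P[0]+P[2])/2
for yw in (yw,):
  M=np.array([[np.cos(yw),np.sin(yw)],[-np.sin(yw),np.cos(yw)]])
  for n,u,v,z in (("cap",677,215,.124),("taba",700,180,.116),("tabb",648,252,.116),("h1",502,125,.091),("h2",488,285,.091),("trig free",430,245,.087),("trig pv",465,150,.087),("gril",*((93+335+308+58)/4,(40+63+325+298)/4),.0215)):
    p=g(u,v,z);print(n,p.round(4),"station",(M@(p-C)[:2]).round(4))
f=c["frame"];hsv=cv2.cvtColor(f,cv2.COLOR_RGB2HSV)
m=cv2.inRange(hsv,(5,70,90),(22,255,255));m2=np.zeros_like(m);m2[190:265,383:460]=m[190:265,383:460]
for k in cv2.findContours(m2,0,2)[0]:
  if cv2.contourArea(k)>60:
    (u,v),r=cv2.minEnclosingCircle(k);print(u,v,r,ray(c,(u,v),.018).round(4))
E
```

```text
[[0.7105 0.1816 0.023 ]
 [0.6975 0.0299 0.023 ]
 [0.532  0.0435 0.023 ]
 [0.5466 0.1961 0.023 ]] sizes [np.float64(0.1645), np.float64(0.1522), np.float64(0.1661), np.float64(0.1534)] ctr [0.6216 0.1128 0.023 ]
[[ 0.5166  0.2036  0.008 ]
 [ 0.4802 -0.1963  0.008 ]
 [ 0.6793 -0.2146  0.008 ]] 0.40155393817247304 0.19994955142773613 ctr [ 0.5979199  -0.00549946  0.008     ]
yaw plate -0.09075834254372761 x edge -0.0913023778002797
grille yaw -0.08998514065091782
cap [ 0.5812 -0.1644  0.124 ] station [-0.0022 -0.1598]
taba [ 0.6033 -0.1791  0.116 ] station [ 0.0211 -0.1724]
tabb [ 0.5616 -0.1493  0.116 ] station [-0.0231 -0.1464]
h1 [ 0.6406 -0.0694  0.091 ] station [ 0.0483 -0.0598]
h2 [ 0.5461 -0.0615  0.091 ] station [-0.0465 -0.0605]
trig free [ 0.5698 -0.0283  0.087 ] station [-0.026  -0.0253]
trig pv [ 0.6264 -0.0482  0.087 ] station [ 0.0322 -0.04  ]
gril [0.6209 0.1129 0.0215] station [0.0121 0.12  ]
421.0 227.0 53.03782272338867 [ 0.5152 -0.3617  0.018 ]
```

Checks agree: plate 401x200, grille 152x165, tab line −0.62 rad (shut), station centre (0.598,−0.0055) yaw −0.0907. Next I go above the collar.

```bash
python3 - <<'E'
from h import *
print(delta((.581,-.164,.2),-.616))
E
```

```text
(array([ 0.6612, -0.3739,  0.0353]), array([-6.000e-04, -1.000e-04, -3.967e-01]))
```

arm_command(targets=[[[0.661,-0.374,0.035],[0,0,-0.397],1],[[0.661,-0.374,0.035],[0,0,-0.397],1],[[0.661,-0.374,0.035],[0,0,-0.397],1],[[0.661,-0.374,0.035],[0,0,-0.397],1],[[0.661,-0.374,0.035],[0,0,-0.397],1],[[0.661,-0.374,0.035],[0,0,-0.397],1],[[0.661,-0.374,0.035],[0,0,-0.397],1],[[0.661,-0.374,0.035],[0,0,-0.397],1],[[0.661,-0.374,0.035],[0,0,-0.397],1],[[0.661,-0.374,0.035],[0,0,-0.397],1],[[0.661,-0.374,0.035],[0,0,-0.397],1],[[0.661,-0.374,0.035],[0,0,-0.397],1],[[0.661,-0.374,0.035],[0,0,-0.397],1],[[0.661,-0.374,0.035],[0,0,-0.397],1],[[0.661,-0.374,0.035],[0,0,-0.397],1],[[0.661,-0.374,0.035],[0,0,-0.397],1],[[0.661,-0.374,0.035],[0,0,-0.397],1],[[0.661,-0.374,0.035],[0,0,-0.397],1]])

```text
t: 1.7
position: [0.58, -0.166, 0.2004]
ee_rot: [2.791, 1.441, -0.002]
wrist_force: [-0.5, -0.2, 0.6]
grip_width: 0.092
gripper_force: 0.0
```

```bash
python3 - <<'E'
from h import *
s=status.read_state();print(s["position"],s["q"])
c=imaging.read_camera("wrist");cv2.imwrite("pics/w1.png",c["frame"][:,:,::-1])
for n,p in (("cap",(.581,-.164,.124)),("sq",(.588,-.0601,.091))): print(n,proj(c,p).round(1))
t=imaging.read_camera("top");f=t["frame"];hsv=cv2.cvtColor(f,cv2.COLOR_RGB2HSV)
m=cv2.inRange(hsv,(8,100,140),(22,255,255));
print(hsv[206-8:206+9:4,398],hsv[225,420])
E
```

```text
[ 0.58002047 -0.16599519  0.20036259] [ 0.38735321  0.4420484  -0.28149398  1.64345631  0.13656864  1.07599566
 -0.55122399]
cap [279.7 211.2]
sq [216.5 102.1]
[[ 16  91  76]
 [ 13  92  72]
 [ 15  91  67]
 [ 16  90  71]
 [ 14 102  70]] [15 99 88]
```

View pics/w1.png

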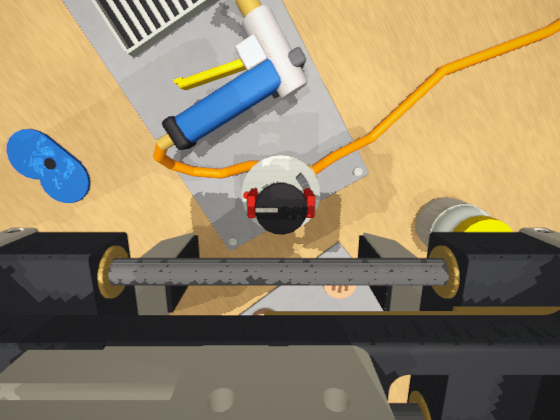

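Wrist view: cap at about (281.5,209), tabs at (252,203)/(310,205) level with the finger line, blue handle running (190,128)–(278,76), nozzle clear.

```bash
python3 - <<'E'
from h import *
c=imaging.read_camera("wrist")
hsv=cv2.cvtColor(c["frame"],cv2.COLOR_RGB2HSV)
r=(cv2.inRange(hsv,(0,150,80),(6,255,255))|cv2.inRange(hsv,(172,150,80),(180,255,255)));r[:150]=0;r[232:]=0
for k in cv2.findContours(r,0,2)[0]:
  if cv2.contourArea(k)>40: x,y,w,h=cv2.boundingRect(k);print("red",x,y,w,h,ray(c,(x+w/2,y+h/2),.105).round(4))
print("cap",ray(c,(281.5,209),.124).round(4))
b=cv2.inRange(hsv,(105,120,60),(125,255,255));b[:,:120]=0;b[170:]=0
k=max(cv2.findContours(b,0,2)[0],key=cv2.contourArea);q=cv2.boxPoints(cv2.minAreaRect(k));print("handle",[ray(c,p,.085).round(4) for p in q])
y=cv2.inRange(hsv,(22,150,120),(32,255,255));y[:40]=0;y[110:]=0;y[:,:150]=0;y[:,300:]=0
k=max(cv2.findContours(y,0,2)[0],key=cv2.contourArea);q=cv2.boxPoints(cv2.minAreaRect(k));print("trig",[ray(c,p,.082).round(4) for p in q])
print(delta((.581,-.164,.081),-.616))
E
```

```text
red 304 189 11 29 [ 0.604  -0.1779  0.105 ]
red 243 189 15 29 [ 0.5611 -0.1474  0.105 ]
cap [ 0.5835 -0.1633  0.124 ]
handle [array([ 0.5472, -0.0453,  0.085 ]), array([ 0.6455, -0.0561,  0.085 ]), array([ 0.6446, -0.0831,  0.085 ]), array([ 0.5439, -0.0734,  0.085 ])]
trig [array([ 0.5679, -0.0215,  0.082 ]), array([ 0.6272, -0.0428,  0.082 ]), array([ 0.6239, -0.0527,  0.082 ]), array([ 0.564 , -0.0314,  0.082 ])]
(array([ 0.0025, -0.0005,  0.1595]), array([ 0.0001,  0.0003, -0.001 ]))
```

arm_command(targets=[[[0.004,0,0.04],[0,0,0],1],[[0.004,0,0.08],[0,0,0],1],[[0.004,0,0.12],[0,0,0],1],[[0.004,0,0.159],[0,0,0],1],[[0.004,0,0.159],[0,0,0],1],[[0.004,0,0.159],[0,0,0],0],[[0.004,0,0.159],[0,0,0],0],[[0.004,0,0.159],[0,0,0],0],[[0.004,0,0.159],[0,0,0],0],[[0.004,0,0.159],[0,0,0],0],[[0.004,0,0.159],[0,0,0],0],[[0.004,0,0.159],[0,0,0],0],[[0.004,0,0.159],[0,0,0],0],[[0.004,0,0.159],[0,0,0],0]])

```text
t: 3.02
position: [0.5848, -0.1629, 0.0829]
ee_rot: [2.787, 1.442, 0.005]
wrist_force: [3.6, -2.2, 6.8]
grip_width: 0.0453
gripper_force: 30.0
```

arm_command(targets=[[[0,0,0],[0,0,-0.05],0],[[0,0,0],[0,0,-0.1],0],[[0,0,0],[0,0,-0.15],0],[[0,0,0],[0,0,-0.2],0],[[0,0,0],[0,0,-0.25],0],[[0,0,0],[0,0,-0.3],0],[[0,0,0],[0,0,-0.35],0],[[0,0,0],[0,0,-0.4],0],[[0,0,0],[0,0,-0.45],0],[[0,0,0],[0,0,-0.5],0],[[0,0,0],[0,0,-0.55],0],[[0,0,0],[0,0,-0.6],0],[[0,0,0],[0,0,-0.64],0],[[0,0,0],[0,0,-0.67],0],[[0,0,0],[0,0,-0.68],0],[[0,0,0],[0,0,-0.68],0]])

```text
t: 4.35
position: [0.5835, -0.1628, 0.0828]
ee_rot: [1.666, 2.661, 0.0]
wrist_force: [-1.0, -1.7, 11.9]
grip_width: 0.0451
gripper_force: 30.1
```

arm_command(targets=[[[0,0,0],[0,0,0],1],[[0,0,0],[0,0,0],1],[[0,0,0],[0,0,0],1],[[0,0,0],[0,0,0],1],[[0,0,0],[0,0,0],1],[[0,0,-0.05],[0,0,0],1],[[0,0,-0.1],[0,0,0],1],[[0,0,-0.15],[0,0,0],1],[[0,0,-0.2],[0,0,0],1],[[0,0,-0.2],[0,0,0],1]])

```text
t: 5.18
position: [0.5861, -0.1613, 0.2388]
ee_rot: [1.661, 2.655, 0.006]
wrist_force: [1.9, -0.3, -0.4]
grip_width: 0.0919
gripper_force: 0.0
```

```bash
python3 - <<'E'
from h import *
s=status.read_state();print(s["position"])
c=imaging.read_camera("wrist");hsv=cv2.cvtColor(c["frame"],cv2.COLOR_RGB2HSV)
r=(cv2.inRange(hsv,(0,150,80),(6,255,255))|cv2.inRange(hsv,(172,150,80),(180,255,255)));r[:150]=0;r[232:]=0
for k in cv2.findContours(r,0,2)[0]:
  if cv2.contourArea(k)>30: x,y,w,h=cv2.boundingRect(k);print("red",x,y,w,h,ray(c,(x+w/2,y+h/2),.105).round(4))
print(delta((.585,-.155,.25),.7)[1])
print(delta((.51,-.36,.25),.46))
E
```

```text
[ 0.58607051 -0.16131252  0.23882716]
red 295 187 9 25 [ 0.6062 -0.1521  0.105 ]
red 245 186 10 25 [ 0.5602 -0.1732  0.105 ]
[ 0.0032  0.0032 -0.1573]
(array([-0.1944, -0.2054, -0.0198]), array([ 0.0035,  0.0027, -0.0045]))
```

Collar open (tab line +0.43 rad, tabs out). Now above the slab for the medallions.

arm_command(targets=[[[-0.278,-0.2,-0.02],[0,0,0],1],[[-0.278,-0.2,-0.02],[0,0,0],1],[[-0.278,-0.2,-0.02],[0,0,0],1],[[-0.278,-0.2,-0.02],[0,0,0],1],[[-0.278,-0.2,-0.02],[0,0,0],1],[[-0.278,-0.2,-0.02],[0,0,0],1],[[-0.278,-0.2,-0.02],[0,0,0],1],[[-0.278,-0.2,-0.02],[0,0,0],1],[[-0.278,-0.2,-0.02],[0,0,0],1]])

```text
t: 5.98
position: [0.5383, -0.4148, 0.2446]
ee_rot: [-1.666, -2.66, -0.001]
wrist_force: [0.2, 1.1, -0.3]
grip_width: 0.0919
gripper_force: 0.0
```

```bash
cat >> h.py <<'E'
def medals(c,z,roi=None):
    """medallion top-face centres at height z: circles on the clay-coloured mask"""
    hsv=cv2.cvtColor(c["frame"],cv2.COLOR_RGB2HSV)
    g=cv2.medianBlur(cv2.cvtColor(c["frame"],cv2.COLOR_RGB2GRAY),3)
    T=c["world_to_cam"];o=-T[:3,:3].T@T[:3,3];r=c["camera_matrix"][0,0]*.022/(o[2]-z)
    C=cv2.HoughCircles(g,cv2.HOUGH_GRADIENT,1.,1.5*r,param1=90,param2=14,minRadius=int(r*.85),maxRadius=int(r*1.2)+1)
    out=[]
    for u,v,q in ([] if C is None else C[0]):
        w=ray(c,(u,v),z)
        h=np.median(hsv[int(v)-4:int(v)+5,int(u)-4:int(u)+5].reshape(-1,3),0)
        if 5<=h[0]<=22 and h[1]>60 and (roi is None or np.all(np.abs(w[:2]-roi[:2])<roi[2])): out.append((round(u,1),round(v,1),round(q,1),w.round(4),h))
    return out
E
python3 - <<'E'
from h import *
s=status.read_state();print(s["position"],s["ee_rot"])
c=imaging.read_camera("wrist");cv2.imwrite("pics/w2.png",c["frame"][:,:,::-1])
for m in medals(c,.02,(.515,-.36,.1)): print(m)
E
```

```text
[ 0.53832499 -0.41479866  0.24459231] [-1.66640177e+00 -2.66039840e+00 -9.92435239e-04]
(np.float32(337.5), np.float32(122.5), np.float32(17.9), array([ 0.57  , -0.3115,  0.02  ]), array([ 14., 103., 202.]))
(np.float32(223.5), np.float32(164.5), np.float32(15.6), array([ 0.4616, -0.4223,  0.02  ]), array([ 12., 132., 112.]))
(np.float32(252.5), np.float32(76.5), np.float32(20.4), array([ 0.4515, -0.3092,  0.02  ]), array([ 17.,  77., 238.]))
```

View pics/w2.png

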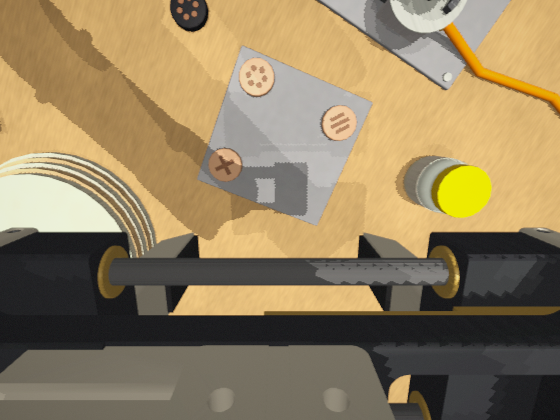

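Bars (339,123), dots (256,77), cross (225,164) agree with the top view within 2–4 mm; decoy outside the slab. Picking bars first, with diagonal yaw to clear the jar and valve.

```bash
cat > pl.py <<'E'
import sys;from h import *
x,y,zu,zd,yaw=map(float,sys.argv[1:6])
print(delta((x,y,zu),yaw),delta((x,y,zd),yaw)[0])
E
python3 pl.py .5702 -.3117 .08 .0105 .85
```

```text
(array([0.1032, 0.0968, 0.2203]), array([ 2.000e-04, -1.400e-03, -2.522e-01])) [0.103  0.0968 0.313 ]
```

arm_command(targets=[[[0.103,0.097,0.1],[0,0,-0.252],1],[[0.103,0.097,0.15],[0,0,-0.252],1],[[0.103,0.097,0.22],[0,0,-0.252],1],[[0.103,0.097,0.22],[0,0,-0.252],1],[[0.103,0.097,0.22],[0,0,-0.252],1],[[0.103,0.097,0.22],[0,0,-0.252],1],[[0.103,0.097,0.26],[0,0,-0.252],1],[[0.103,0.097,0.29],[0,0,-0.252],1],[[0.103,0.097,0.313],[0,0,-0.252],1],[[0.103,0.097,0.313],[0,0,-0.252],1],[[0.103,0.097,0.313],[0,0,-0.252],0],[[0.103,0.097,0.313],[0,0,-0.252],0],[[0.103,0.097,0.313],[0,0,-0.252],0],[[0.103,0.097,0.313],[0,0,-0.252],0],[[0.103,0.097,0.313],[0,0,-0.252],0],[[0.103,0.097,0.313],[0,0,-0.252],0],[[0.103,0.097,0.313],[0,0,-0.252],0]])

```text
t: 7.45
position: [0.5707, -0.3138, 0.0118]
ee_rot: [1.11, 2.938, -0.0]
wrist_force: [0.3, 0.3, 0.3]
grip_width: 0.0499
gripper_force: 0.3
```

```bash
python3 - <<'E'
from h import *
c,s=np.cos(-.0907),np.sin(-.0907)
for y in (.048,.013,-.022): print("slot",(.6213-s*y).round(4),(.1128+c*y).round(4))
E
python3 pl.py .6256 .1606 .2 .0245 -.09;python3 pl.py .5702 -.3117 .2 .0105 .85
```

```text
slot 0.6256 0.1606
slot 0.6225 0.1257
slot 0.6193 0.0909
(array([ 0.3632,  0.5229, -0.251 ]), array([2.000e-04, 3.000e-04, 5.974e-01])) [ 0.3633  0.5229 -0.017 ]
(array([ 0.0022,  0.0016, -0.2509]), array([ 0.    ,  0.0003, -0.001 ])) [0.0023 0.0016 0.0018]
```

arm_command(targets=[[[0,0,0],[0,0,0],0],[[0,0,0],[0,0,0],0],[[0,0,0],[0,0,0],0],[[0,0,-0.02],[0,0,0],0],[[0,0,-0.06],[0,0,0],0],[[0,0,-0.11],[0,0,0],0],[[0,0,-0.16],[0,0,0],0],[[0,0,-0.21],[0,0,0],0],[[0,0,-0.25],[0,0,0],0],[[0,0,-0.25],[0,0,0],0]])

```text
t: 8.28
position: [0.5739, -0.314, 0.2073]
ee_rot: [1.106, 2.929, -0.001]
wrist_force: [1.4, 0.5, -0.5]
grip_width: 0.0427
gripper_force: 30.0
```

```bash
python3 pl.py .6256 .1606 .2 .0245 -.09
```

```text
(array([0.3666, 0.5204, 0.0079]), array([0.005 , 0.0049, 0.5976])) [0.369  0.5196 0.2419]
```

arm_command(targets=[[[0.368,0.52,0.01],[0,0,0.598],0],[[0.368,0.52,0.01],[0,0,0.598],0],[[0.368,0.52,0.01],[0,0,0.598],0],[[0.368,0.52,0.01],[0,0,0.598],0],[[0.368,0.52,0.01],[0,0,0.598],0],[[0.368,0.52,0.01],[0,0,0.598],0],[[0.368,0.52,0.01],[0,0,0.598],0],[[0.368,0.52,0.01],[0,0,0.598],0],[[0.368,0.52,0.01],[0,0,0.598],0],[[0.368,0.52,0.01],[0,0,0.598],0],[[0.368,0.52,0.01],[0,0,0.598],0],[[0.368,0.52,0.01],[0,0,0.598],0],[[0.368,0.52,0.01],[0,0,0.598],0],[[0.368,0.52,0.01],[0,0,0.598],0],[[0.368,0.52,0.01],[0,0,0.598],0],[[0.368,0.52,0.01],[0,0,0.598],0]])

```text
t: 9.62
position: [0.6216, 0.1595, 0.1916]
ee_rot: [2.322, 2.115, -0.001]
wrist_force: [-0.2, -0.1, -0.7]
grip_width: 0.0433
gripper_force: 30.0
```

```bash
python3 pl.py .6256 .1606 .06 .0245 -.09; python3 - <<'E'
from h import *
print(status.read_state()["gripper_force"],status.read_state()["grip_width"])
c=imaging.read_camera("wrist");cv2.imwrite("pics/w3.png",c["frame"][:,:,::-1])
E
```

```text
(array([0.0022, 0.0052, 0.1755]), array([ 0.0001,  0.0007, -0.0019])) [0.0022 0.0052 0.2228]
29.999686181545258 0.04327373612536488
```

View pics/w3.png

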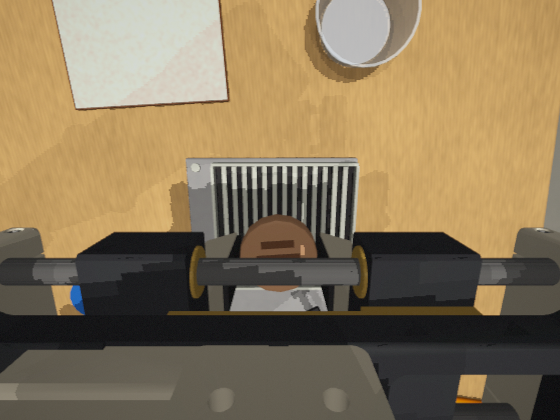

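Bars is held flat at (280,252), with the grille behind it (x 213–355, +y lip at row 165), aligned. Lowering and releasing.

arm_command(targets=[[[0.002,0.005,0.05],[0,0,0],0],[[0.002,0.005,0.1],[0,0,0],0],[[0.002,0.005,0.15],[0,0,0],0],[[0.002,0.005,0.19],[0,0,0],0],[[0.002,0.005,0.21],[0,0,0],0],[[0.002,0.005,0.223],[0,0,0],0],[[0.002,0.005,0.223],[0,0,0],0],[[0.002,0.005,0.223],[0,0,0],0.62],[[0.002,0.005,0.223],[0,0,0],0.62],[[0.002,0.005,0.223],[0,0,0],0.62],[[0.002,0.005,0.223],[0,0,0],0.62],[[0.002,0.005,0.2],[0,0,0],0.62],[[0.002,0.005,0.15],[0,0,0],0.62],[[0.002,0.005,0.1],[0,0,0],0.62],[[0.002,0.005,0.05],[0,0,0],1],[[0.002,0.005,-0.01],[0,0,0],1],[[0.002,0.005,-0.01],[0,0,0],1]])

```text
t: 11.08
position: [0.6286, 0.1646, 0.208]
ee_rot: [2.316, 2.115, 0.018]
wrist_force: [1.6, 0.5, 0.5]
grip_width: 0.0727
gripper_force: 0.0
```

```bash
python3 - <<'E'
from h import *
c=imaging.read_camera("wrist")
for m in medals(c,.032,(.62,.11,.1)): print(m)
t=imaging.read_camera("top")
for m in medals(t,.02,(.515,-.36,.1)): print(m)
E
python3 pl.py .4527 -.3085 .2 .0105 -.09
```

```text
(np.float32(272.5), np.float32(194.5), np.float32(18.8), array([0.6222, 0.162 , 0.032 ]), array([ 12., 127., 119.]))
(np.float32(402.5), np.float32(248.5), np.float32(8.2), array([ 0.457 , -0.3095,  0.02  ]), array([ 15., 123., 216.]))
(np.float32(445.5), np.float32(246.5), np.float32(7.2), array([ 0.4638, -0.4234,  0.02  ]), array([ 14., 132., 197.]))
(array([-0.6475, -0.1738,  0.0007]), array([ 0.0034, -0.0013, -0.0006])) [-0.648  -0.1752  0.2533]
```

arm_command(targets=[[[-0.645,-0.173,0.01],[0,0,0],1],[[-0.645,-0.173,0.01],[0,0,0],1],[[-0.645,-0.173,0.01],[0,0,0],1],[[-0.645,-0.173,0.01],[0,0,0],1],[[-0.645,-0.173,0.01],[0,0,0],1],[[-0.645,-0.173,0.01],[0,0,0],1],[[-0.645,-0.173,0.01],[0,0,0],1],[[-0.645,-0.173,0.01],[0,0,0],1],[[-0.645,-0.173,0.01],[0,0,0],1],[[-0.645,-0.173,0.01],[0,0,0],1],[[-0.645,-0.173,0.01],[0,0,0],1],[[-0.645,-0.173,0.01],[0,0,0],1],[[-0.645,-0.173,0.01],[0,0,0],1],[[-0.645,-0.173,0.01],[0,0,0],1],[[-0.645,-0.173,0.01],[0,0,0],1],[[-0.645,-0.173,0.01],[0,0,0],1]])

```text
t: 12.52
position: [0.4525, -0.3057, 0.1909]
ee_rot: [-2.317, -2.12, -0.001]
wrist_force: [0.6, 0.8, 0.9]
grip_width: 0.0919
gripper_force: 0.0
```

```bash
python3 - <<'E'
from h import *
c=imaging.read_camera("wrist")
for m in medals(c,.02,(.515,-.36,.1)): print(m)
print(status.read_state()["position"])
E
python3 pl.py .4535 -.3087 .06 .0105 -.09
```

```text
(np.float32(282.5), np.float32(192.5), np.float32(17.7), array([ 0.4558, -0.3065,  0.02  ]), array([ 14., 109., 167.]))
[ 0.4526908  -0.30559614  0.19111417]
(array([-0.0042,  0.0015,  0.1748]), array([-0.0002, -0.0006,  0.0012])) [-0.0042  0.0015  0.2408]
```

arm_command(targets=[[[-0.003,0.003,0.05],[0,0,0],1],[[-0.003,0.003,0.1],[0,0,0],1],[[-0.003,0.003,0.15],[0,0,0],1],[[-0.003,0.003,0.19],[0,0,0],1],[[-0.003,0.003,0.22],[0,0,0],1],[[-0.003,0.003,0.24],[0,0,0],1],[[-0.003,0.003,0.24],[0,0,0],0],[[-0.003,0.003,0.24],[0,0,0],0],[[-0.003,0.003,0.24],[0,0,0],0],[[-0.003,0.003,0.24],[0,0,0],0],[[-0.003,0.003,0.24],[0,0,0],0],[[-0.003,0.003,0.24],[0,0,0],0],[[-0.003,0.003,0.24],[0,0,0],0],[[-0.003,0.003,0.24],[0,0,0],0],[[-0.003,0.003,0.24],[0,0,0],0],[[-0.003,0.003,0.24],[0,0,0],0]])

```text
t: 13.9
position: [0.4544, -0.3101, 0.0119]
ee_rot: [2.32, 2.118, 0.0]
wrist_force: [-0.5, -0.8, 5.7]
grip_width: 0.0426
gripper_force: 30.0
```

arm_command(targets=[[[0,0,-0.02],[0,0,0],0],[[0,0,-0.06],[0,0,0],0],[[0,0,-0.11],[0,0,0],0],[[0,0,-0.16],[0,0,0],0],[[0,0,-0.21],[0,0,0],0],[[0,0,-0.25],[0,0,0],0],[[0,0,-0.25],[0,0,0],0],[[0,0,-0.25],[0,0,0],0]])

```text
t: 14.57
position: [0.4549, -0.3103, 0.2005]
ee_rot: [2.318, 2.116, 0.001]
wrist_force: [0.3, -1.1, -0.9]
grip_width: 0.0429
gripper_force: 30.0
```

```bash
python3 pl.py .6225 .1257 .2 .0245 -.09
```

```text
(array([5.993e-01, 1.696e-01, 1.000e-04]), array([ 0.0019,  0.0012, -0.0007])) [0.5997 0.1689 0.2341]
```

arm_command(targets=[[[0.599,0.17,0],[0,0,0],0],[[0.599,0.17,0],[0,0,0],0],[[0.599,0.17,0],[0,0,0],0],[[0.599,0.17,0],[0,0,0],0],[[0.599,0.17,0],[0,0,0],0],[[0.599,0.17,0],[0,0,0],0],[[0.599,0.17,0],[0,0,0],0],[[0.599,0.17,0],[0,0,0],0],[[0.599,0.17,0],[0,0,0],0],[[0.599,0.17,0],[0,0,0],0],[[0.599,0.17,0],[0,0,0],0],[[0.599,0.17,0],[0,0,0],0],[[0.599,0.17,0],[0,0,0],0],[[0.599,0.17,0],[0,0,0],0],[[0.599,0.17,0],[0,0,0],0]])

```text
t: 15.82
position: [0.6212, 0.124, 0.1975]
ee_rot: [-2.321, -2.116, 0.005]
wrist_force: [0.2, -0.2, -0.9]
grip_width: 0.0432
gripper_force: 30.0
```

```bash
python3 - <<'E'
from h import *
c=imaging.read_camera("wrist")
s=status.read_state();print(s["position"],s["grip_width"],s["gripper_force"])
hsv=cv2.cvtColor(c["frame"],cv2.COLOR_RGB2HSV);print([m[:4] for m in medals(c,.032,(.62,.11,.12))])
E
python3 pl.py .6225 .1257 .06 .0245 -.09
```

```text
[0.62141589 0.12366138 0.1979772 ] 0.043296423095627104 29.999672770500183
[(np.float32(276.5), np.float32(157.5), np.float32(22.3), array([0.6212, 0.1634, 0.032 ]))]
(array([0.0032, 0.0014, 0.184 ]), array([-0.0009,  0.0011, -0.0019])) [0.0033 0.0015 0.2313]
```

arm_command(targets=[[[0.001,0.002,0.05],[0,0,0],0],[[0.001,0.002,0.1],[0,0,0],0],[[0.001,0.002,0.15],[0,0,0],0],[[0.001,0.002,0.19],[0,0,0],0],[[0.001,0.002,0.22],[0,0,0],0],[[0.001,0.002,0.231],[0,0,0],0],[[0.001,0.002,0.231],[0,0,0],0],[[0.001,0.002,0.231],[0,0,0],0.62],[[0.001,0.002,0.231],[0,0,0],0.62],[[0.001,0.002,0.231],[0,0,0],0.62],[[0.001,0.002,0.231],[0,0,0],0.62],[[0.001,0.002,0.2],[0,0,0],0.62],[[0.001,0.002,0.15],[0,0,0],0.62],[[0.001,0.002,0.1],[0,0,0],0.62],[[0.001,0.002,0.05],[0,0,0],1],[[0.001,0.002,0],[0,0,0],1],[[0.001,0.002,0],[0,0,0],1]])

```text
t: 17.28
position: [0.627, 0.1283, 0.2075]
ee_rot: [2.316, 2.114, 0.017]
wrist_force: [1.5, 0.9, 1.2]
grip_width: 0.0721
gripper_force: 0.0
```

```bash
python3 - <<'E'
from h import *
c=imaging.read_camera("wrist");print([m[:4] for m in medals(c,.032,(.62,.11,.12))])
t=imaging.read_camera("top")
for m in medals(t,.02,(.515,-.36,.1)): print(m)
E
python3 pl.py .4637 -.4234 .2 .0245 -.09
```

```text
[(np.float32(273.5), np.float32(193.5), np.float32(19.9), array([0.6219, 0.1267, 0.032 ])), (np.float32(274.5), np.float32(163.5), np.float32(20.0), array([0.6263, 0.1612, 0.032 ]))]
(np.float32(445.5), np.float32(246.5), np.float32(7.2), array([ 0.4638, -0.4234,  0.02  ]), array([ 14., 132., 195.]))
(array([-7.501e-01, -1.466e-01,  1.000e-04]), array([ 0.0025, -0.0007, -0.0008])) [-0.7503 -0.1475  0.2341]
```

arm_command(targets=[[[-0.748,-0.147,0.01],[0,0,0],1],[[-0.748,-0.147,0.01],[0,0,0],1],[[-0.748,-0.147,0.01],[0,0,0],1],[[-0.748,-0.147,0.01],[0,0,0],1],[[-0.748,-0.147,0.01],[0,0,0],1],[[-0.748,-0.147,0.01],[0,0,0],1],[[-0.748,-0.147,0.01],[0,0,0],1],[[-0.748,-0.147,0.01],[0,0,0],1],[[-0.748,-0.147,0.01],[0,0,0],1],[[-0.748,-0.147,0.01],[0,0,0],1],[[-0.748,-0.147,0.01],[0,0,0],1],[[-0.748,-0.147,0.01],[0,0,0],1],[[-0.748,-0.147,0.01],[0,0,0],1],[[-0.748,-0.147,0.01],[0,0,0],1],[[-0.748,-0.147,0.01],[0,0,0],1],[[-0.748,-0.147,0.01],[0,0,0],1],[[-0.748,-0.147,0.01],[0,0,0],1],[[-0.748,-0.147,0.01],[0,0,0],1]])

```text
t: 18.88
position: [0.4633, -0.4202, 0.1908]
ee_rot: [-2.317, -2.12, -0.001]
wrist_force: [0.4, 0.5, 0.7]
grip_width: 0.0921
gripper_force: 0.0
```

```bash
python3 - <<'E'
from h import *
c=imaging.read_camera("wrist");print([m[:4] for m in medals(c,.02,(.515,-.36,.12))])
print(status.read_state()["position"])
E
python3 pl.py .4637 -.4234 .06 .0105 -.09
```

```text
[(np.float32(279.5), np.float32(192.5), np.float32(17.7), array([ 0.4632, -0.4206,  0.02  ]))]
[ 0.46346003 -0.4202439   0.1910774 ]
(array([-0.0043,  0.0008,  0.1748]), array([-0.0002, -0.0007,  0.001 ])) [-0.0044  0.0008  0.2408]
```

arm_command(targets=[[[-0.003,0.001,0.05],[0,0,0],1],[[-0.003,0.001,0.1],[0,0,0],1],[[-0.003,0.001,0.15],[0,0,0],1],[[-0.003,0.001,0.19],[0,0,0],1],[[-0.003,0.001,0.22],[0,0,0],1],[[-0.003,0.001,0.24],[0,0,0],1],[[-0.003,0.001,0.24],[0,0,0],0],[[-0.003,0.001,0.24],[0,0,0],0],[[-0.003,0.001,0.24],[0,0,0],0],[[-0.003,0.001,0.24],[0,0,0],0],[[-0.003,0.001,0.24],[0,0,0],0],[[-0.003,0.001,0.24],[0,0,0],0],[[-0.003,0.001,0.24],[0,0,0],0],[[-0.003,0.001,0.24],[0,0,0],0],[[-0.003,0.001,0.24],[0,0,0],0],[[-0.003,0.001,0.24],[0,0,0],0]])

```text
t: 20.27
position: [0.4634, -0.4246, 0.0119]
ee_rot: [2.32, 2.118, -0.0]
wrist_force: [-1.6, 0.1, 4.7]
grip_width: 0.043
gripper_force: 30.0
```

arm_command(targets=[[[0,0,-0.02],[0,0,0],0],[[0,0,-0.06],[0,0,0],0],[[0,0,-0.11],[0,0,0],0],[[0,0,-0.16],[0,0,0],0],[[0,0,-0.21],[0,0,0],0],[[0,0,-0.25],[0,0,0],0],[[0,0,-0.25],[0,0,0],0],[[0,0,-0.25],[0,0,0],0]])

```text
t: 20.93
position: [0.4642, -0.425, 0.2009]
ee_rot: [2.317, 2.116, 0.001]
wrist_force: [-0.7, -0.2, -0.5]
grip_width: 0.0429
gripper_force: 30.0
```

```bash
python3 pl.py .619 .089 .2 .0245 -.09
```

```text
(array([7.012e-01, 1.433e-01, 1.000e-04]), array([ 0.002 ,  0.0014, -0.0006])) [0.7017 0.1425 0.2341]
```

arm_command(targets=[[[0.701,0.143,0],[0,0,0],0],[[0.701,0.143,0],[0,0,0],0],[[0.701,0.143,0],[0,0,0],0],[[0.701,0.143,0],[0,0,0],0],[[0.701,0.143,0],[0,0,0],0],[[0.701,0.143,0],[0,0,0],0],[[0.701,0.143,0],[0,0,0],0],[[0.701,0.143,0],[0,0,0],0],[[0.701,0.143,0],[0,0,0],0],[[0.701,0.143,0],[0,0,0],0],[[0.701,0.143,0],[0,0,0],0],[[0.701,0.143,0],[0,0,0],0],[[0.701,0.143,0],[0,0,0],0],[[0.701,0.143,0],[0,0,0],0],[[0.701,0.143,0],[0,0,0],0],[[0.701,0.143,0],[0,0,0],0],[[0.701,0.143,0],[0,0,0],0]])

```text
t: 22.35
position: [0.6173, 0.0873, 0.1978]
ee_rot: [-2.322, -2.116, 0.004]
wrist_force: [0.2, -0.7, -0.6]
grip_width: 0.0427
gripper_force: 30.0
```

```bash
python3 - <<'E'
from h import *
c=imaging.read_camera("wrist");cv2.imwrite("pics/w4.png",c["frame"][:,:,::-1])
s=status.read_state();print(s["position"],s["grip_width"],s["gripper_force"])
print([m[:4] for m in medals(c,.032,(.62,.11,.12))])
E
python3 pl.py .619 .089 .06 .0245 -.09
```

```text
[0.61745338 0.08717171 0.19817348] 0.042925582179991824 29.999772906303406
[(np.float32(279.5), np.float32(160.5), np.float32(22.3), array([0.6204, 0.1232, 0.032 ])), (np.float32(275.5), np.float32(122.5), np.float32(23.4), array([0.6199, 0.1635, 0.032 ]))]
(array([0.0029, 0.002 , 0.1842]), array([-0.0008,  0.0009, -0.0022])) [0.003  0.0021 0.2316]
```

View pics/w4.png

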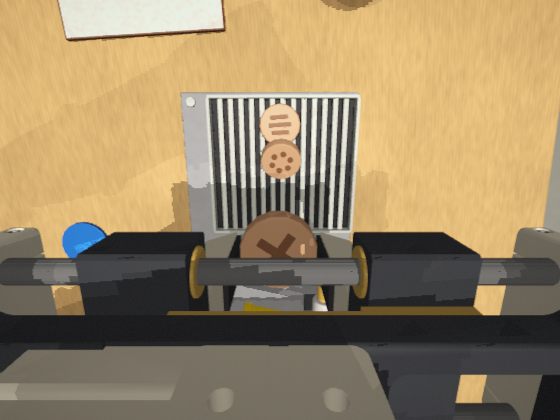

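Bars (280,123) and dots (281,159) lie flat in the grille; cross is held. Placing it.

arm_command(targets=[[[0,0.002,0.05],[0,0,0],0],[[0,0.002,0.1],[0,0,0],0],[[0,0.002,0.15],[0,0,0],0],[[0,0.002,0.19],[0,0,0],0],[[0,0.002,0.22],[0,0,0],0],[[0,0.002,0.231],[0,0,0],0],[[0,0.002,0.231],[0,0,0],0],[[0,0.002,0.231],[0,0,0],0.62],[[0,0.002,0.231],[0,0,0],0.62],[[0,0.002,0.231],[0,0,0],0.62],[[0,0.002,0.231],[0,0,0],0.62],[[0,0.002,0.2],[0,0,0],0.62],[[0,0.002,0.15],[0,0,0],0.62],[[0,0.002,0.1],[0,0,0],0.62],[[0,0.002,0.05],[0,0,0],1],[[0,0.002,0],[0,0,0],1],[[0,0.002,0],[0,0,0],1],[[0,0.002,0],[0,0,0],1]])

```text
t: 23.9
position: [0.6208, 0.0897, 0.2018]
ee_rot: [2.318, 2.116, 0.007]
wrist_force: [-0.5, -0.8, 0.0]
grip_width: 0.0791
gripper_force: 0.0
```

```bash
python3 - <<'E'
from h import *
c=imaging.read_camera("wrist");print([m[:4] for m in medals(c,.032,(.62,.11,.12))])
# squeeze point from station (-.008,-.0555)
a=-.0907;M=np.array([[np.cos(a),-np.sin(a)],[np.sin(a),np.cos(a)]])
print(np.array([.598,-.0055])+M@[-.008,-.0555])
E
python3 pl.py .585 -.0595 .2 .07 1.48
```

```text
[(np.float32(276.5), np.float32(165.5), np.float32(19.9), array([0.6212, 0.1203, 0.032 ])), (np.float32(273.5), np.float32(197.5), np.float32(16.7), array([0.6143, 0.0842, 0.032 ])), (np.float32(278.5), np.float32(127.5), np.float32(22.3), array([0.6272, 0.1609, 0.032 ]))]
[ 0.58500593 -0.06004727]
(array([-0.2016, -0.0279, -0.0004]), array([ 9.000e-04, -9.000e-04,  9.997e-01])) [-0.2016 -0.0282  0.1729]
```

```bash
python3 -c "
from h import *
print(status.read_state()['q'])"; python3 pl.py .585 -.0585 .2 .068 1.48
```

```text
[ 0.10758839  0.51079717 -0.50352806  1.5743744   0.26556465  1.12326889
 -0.54834418]
(array([-0.2002, -0.028 , -0.0004]), array([ 9.000e-04, -9.000e-04,  9.997e-01])) [-0.2002 -0.0284  0.1756]
```

arm_command(targets=[[[-0.2,-0.028,0],[0,0,0.999],0.72],[[-0.2,-0.028,0],[0,0,0.999],0.72],[[-0.2,-0.028,0],[0,0,0.999],0.72],[[-0.2,-0.028,0],[0,0,0.999],0.72],[[-0.2,-0.028,0],[0,0,0.999],0.72],[[-0.2,-0.028,0],[0,0,0.999],0.72],[[-0.2,-0.028,0],[0,0,0.999],0.72],[[-0.2,-0.028,0],[0,0,0.999],0.72],[[-0.2,-0.028,0],[0,0,0.999],0.72],[[-0.2,-0.028,0],[0,0,0.999],0.72],[[-0.2,-0.028,0],[0,0,0.999],0.72],[[-0.2,-0.028,0],[0,0,0.999],0.72],[[-0.2,-0.028,0],[0,0,0.999],0.72],[[-0.2,-0.028,0],[0,0,0.999],0.72],[[-0.2,-0.028,0],[0,0,0.999],0.72],[[-0.2,-0.028,0],[0,0,0.999],0.72]])

```text
t: 25.28
position: [0.5843, -0.0582, 0.198]
ee_rot: [3.138, -0.136, -0.003]
wrist_force: [-0.8, 1.1, 0.3]
grip_width: 0.0663
gripper_force: 0.0
```

```bash
python3 pl.py .585 -.059 .2 .068 1.48; python3 - <<'E'
from h import *
c=imaging.read_camera("wrist");cv2.imwrite("pics/w5.png",c["frame"][:,:,::-1])
s=status.read_state();print(s["position"],s["grip_width"],s["q"])
for p in ((.585,-.06,.091),): print(proj(c,p))
E
```

```text
(array([ 0.0011,  0.001 , -0.0026]), array([0.0002, 0.001 , 0.0027])) [0.0014 0.0009 0.1734]
[ 0.5844186  -0.05822626  0.19830401] 0.06618615079831727 [ 0.10902911  0.4063144  -0.13935735  1.69474104  0.06347887  1.04609282
 -1.7089344 ]
[280.89534    202.33542014]
```

View pics/w5.png

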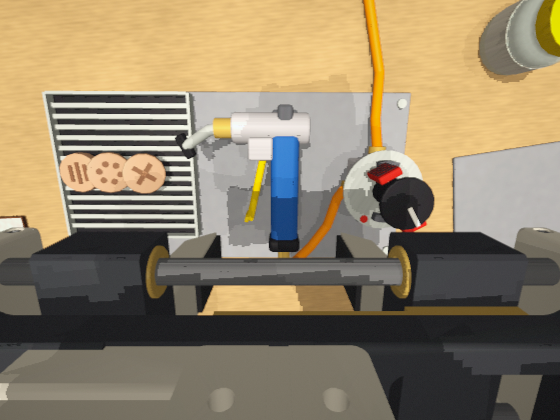

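All three sit on the grille at (79,172), (109,172), (144,172). Handle column is 272–299 and the trigger tip is (250,215), centred in the jaws. Collar dial is at green. Descending and squeezing.

arm_command(targets=[[[0.001,0.001,0.05],[0,0,0],0.72],[[0.001,0.001,0.1],[0,0,0],0.72],[[0.001,0.001,0.14],[0,0,0],0.72],[[0.001,0.001,0.173],[0,0,0],0.72],[[0.001,0.001,0.173],[0,0,0],0.72],[[0.001,0.001,0.173],[0,0,0],0.72],[[0.001,0.001,0.173],[0,0,0],0],[[0.001,0.001,0.173],[0,0,0],0],[[0.001,0.001,0.173],[0,0,0],0],[[0.001,0.001,0.173],[0,0,0],0],[[0.001,0.001,0.173],[0,0,0],0],[[0.001,0.001,0.173],[0,0,0],0],[[0.001,0.001,0.173],[0,0,0],0],[[0.001,0.001,0.173],[0,0,0],0]])

```text
t: 26.5
position: [0.5857, -0.0594, 0.0706]
ee_rot: [3.138, -0.14, 0.002]
wrist_force: [-3.2, -0.4, 7.0]
grip_width: 0.0343
gripper_force: 30.0
```

arm_command(targets=[[[0,0,0],[0,0,0],0],[[0,0,0],[0,0,0],0],[[0,0,0],[0,0,0],0],[[0,0,0],[0,0,0],0],[[0,0,0],[0,0,0],0],[[0,0,0],[0,0,0],0],[[0,0,0],[0,0,0],0],[[0,0,0],[0,0,0],0],[[0,0,0],[0,0,0],0],[[0,0,0],[0,0,0],0],[[0,0,0],[0,0,0],0],[[0,0,0],[0,0,0],0],[[0,0,0],[0,0,0],0]])

```text
t: 27.58
position: [0.5857, -0.0595, 0.0706]
ee_rot: [3.138, -0.14, 0.002]
wrist_force: [-4.2, -0.3, 7.4]
grip_width: 0.0346
gripper_force: 30.0
```

```bash
python3 - <<'E'
from h import *
c=imaging.read_camera("top");cv2.imwrite("pics/t2.png",cv2.resize(c["frame"][130:250,200:380],None,fx=3,fy=3)[:,:,::-1])
s=status.read_state();print(s["grip_width"],s["gripper_force"])
print([m[:4] for m in medals(c,.032,(.62,.11,.12))])
w=imaging.read_camera("wrist");print([m[:4] for m in medals(w,.032,(.62,.11,.12))])
E
```

```text
0.03427601396514793 29.99677687883377
[]
[(np.float32(58.5), np.float32(204.5), np.float32(36.0), array([0.6157, 0.0916, 0.032 ]))]
```

View pics/t2.png

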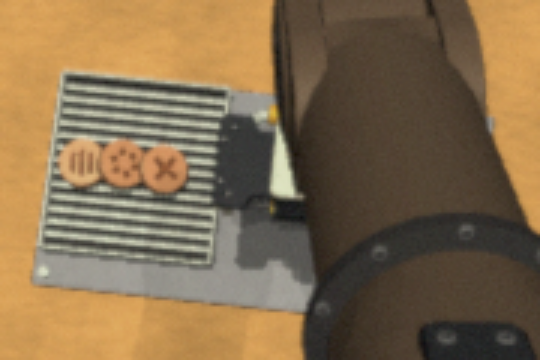

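Top view: bars (82,162), dots (123,162), cross (165,167). The spacing is ~37 mm against a 44 mm diameter, so I set them overlapping and they can't all be flat. I'll let go of the trigger, spread them out, then squeeze again.

arm_command(targets=[[[0,0,0],[0,0,0],0.72],[[0,0,0],[0,0,0],0.72],[[0,0,0],[0,0,0],0.72],[[0,0,0],[0,0,0],0.72],[[0,0,0],[0,0,0],0.72],[[0,0,-0.05],[0,0,0],0.72],[[0,0,-0.1],[0,0,0],0.72],[[0,0,-0.15],[0,0,0],0.72],[[0,0,-0.2],[0,0,0],0.72],[[0,0,-0.2],[0,0,0],0.72],[[0,0,-0.2],[0,0,0],0.72]])

```text
t: 28.6
position: [0.5865, -0.0599, 0.2217]
ee_rot: [3.137, -0.142, 0.007]
wrist_force: [-0.4, -0.7, -1.2]
grip_width: 0.0658
gripper_force: 0.0
```

```bash
python3 - <<'E'
from h import *
c=imaging.read_camera("wrist")
s=status.read_state();print(s["position"],s["ee_rot"])
w=[m for m in medals(c,.033,(.62,.11,.12))]
for m in w: print(m[:4])
f=c["frame"];cv2.imwrite("pics/w6.png",cv2.resize(f[100:240,30:220],None,fx=4,fy=4,interpolation=cv2.INTER_CUBIC)[:,:,::-1])
E
python3 pl.py .618 .086 .15 .024 -.09
```

```text
[ 0.58533625 -0.05979286  0.21968894] [ 3.13757222e+00 -1.41540331e-01  1.41157575e-03]
(np.float32(151.5), np.float32(173.5), np.float32(19.1), array([0.6177, 0.0891, 0.033 ]))
(np.float32(118.5), np.float32(169.5), np.float32(22.4), array([0.6259, 0.1271, 0.033 ]))
(np.float32(89.5), np.float32(173.5), np.float32(18.0), array([0.6244, 0.1625, 0.033 ]))
(array([ 0.0258, -0.1976,  0.0928]), array([-1.000e-04, -9.000e-04,  9.999e-01])) [ 0.0256 -0.1977  0.2608]
```

View pics/w6.png

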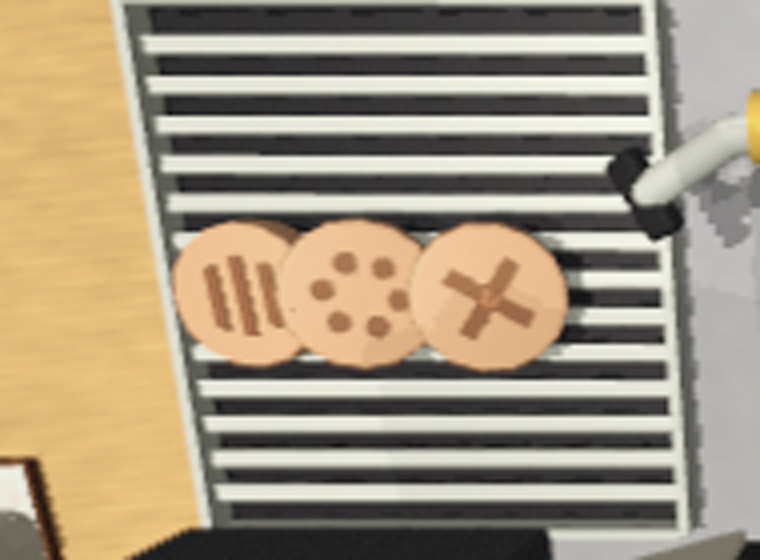

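Crop: bars (245,292) lies under dots (360,292), which lies under cross (490,296). I'll re-pick cross first.

arm_command(targets=[[[0.026,-0.197,0.03],[0,0,-1],1],[[0.026,-0.197,0.03],[0,0,-1],1],[[0.026,-0.197,0.03],[0,0,-1],1],[[0.026,-0.197,0.03],[0,0,-1],1],[[0.026,-0.197,0.03],[0,0,-1],1],[[0.026,-0.197,0.03],[0,0,-1],1],[[0.026,-0.197,0.03],[0,0,-1],1],[[0.026,-0.197,0.03],[0,0,-1],1],[[0.026,-0.197,0.03],[0,0,-1],1],[[0.026,-0.197,0.03],[0,0,-1],1],[[0.026,-0.197,0.03],[0,0,-1],1],[[0.026,-0.197,0.03],[0,0,-1],1],[[0.026,-0.197,0.03],[0,0,-1],1],[[0.026,-0.197,0.03],[0,0,-1],1],[[0.026,-0.197,0.03],[0,0,-1],1],[[0.026,-0.197,0.03],[0,0,-1],1]])

```text
t: 29.98
position: [0.6175, 0.0861, 0.1957]
ee_rot: [-2.321, -2.116, 0.002]
wrist_force: [0.8, -0.3, 0.9]
grip_width: 0.0919
gripper_force: 0.0
```

```bash
python3 pl.py .618 .087 .06 .027 -.09;  python3 -c "
from h import *
print(status.read_state()['position'])"
```

```text
(array([0.0014, 0.0008, 0.1809]), array([-0.0011,  0.0004, -0.0014])) [0.0014 0.0009 0.2249]
[0.61753861 0.08605814 0.19565293]
```

arm_command(targets=[[[0.001,0.001,0.05],[0,0,0],1],[[0.001,0.001,0.1],[0,0,0],1],[[0.001,0.001,0.15],[0,0,0],1],[[0.001,0.001,0.2],[0,0,0],1],[[0.001,0.001,0.225],[0,0,0],1],[[0.001,0.001,0.225],[0,0,0],1],[[0.001,0.001,0.225],[0,0,0],0],[[0.001,0.001,0.225],[0,0,0],0],[[0.001,0.001,0.225],[0,0,0],0],[[0.001,0.001,0.225],[0,0,0],0],[[0.001,0.001,0.225],[0,0,0],0],[[0.001,0.001,0.225],[0,0,0],0],[[0.001,0.001,0.225],[0,0,0],0],[[0.001,0.001,0.225],[0,0,0],0],[[0.001,0.001,0.225],[0,0,0],0],[[0.001,0.001,0.225],[0,0,0],0],[[0.001,0.001,0.19],[0,0,0],0],[[0.001,0.001,0.17],[0,0,0],0],[[0.001,0.001,0.17],[0,0,0],0],[[0.001,0.001,0.17],[0,0,0],0]])

```text
t: 31.65
position: [0.6194, 0.0872, 0.0698]
ee_rot: [2.318, 2.119, 0.002]
wrist_force: [0.1, -0.1, -1.6]
grip_width: 0.0429
gripper_force: 30.0
```

```bash
python3 pl.py .6436 .0827 .06 .026 -.09
```

```text
(array([-0.0031,  0.0327,  0.0132]), array([ 0.001 , -0.0002,  0.0004])) [-0.0032  0.0326  0.0585]
```

arm_command(targets=[[[-0.003,0.033,0],[0,0,0],0],[[-0.003,0.033,0],[0,0,0],0],[[-0.003,0.033,0.02],[0,0,0],0],[[-0.003,0.033,0.035],[0,0,0],0],[[-0.003,0.033,0.048],[0,0,0],0],[[-0.003,0.033,0.055],[0,0,0],0],[[-0.003,0.033,0.062],[0,0,0],0],[[-0.003,0.033,0.062],[0,0,0],0],[[-0.003,0.033,0.062],[0,0,0],0.58],[[-0.003,0.033,0.062],[0,0,0],0.58],[[-0.003,0.033,0.062],[0,0,0],0.58],[[-0.003,0.033,0.062],[0,0,0],0.58],[[-0.003,0.033,0.03],[0,0,0],0.58],[[-0.003,0.033,-0.02],[0,0,0],0.58],[[-0.003,0.033,-0.07],[0,0,0],0.58],[[-0.003,0.033,-0.12],[0,0,0],1],[[-0.003,0.033,-0.15],[0,0,0],1],[[-0.003,0.033,-0.15],[0,0,0],1],[[-0.003,0.033,-0.15],[0,0,0],1]])

```text
t: 33.23
position: [0.644, 0.0828, 0.1832]
ee_rot: [2.317, 2.119, 0.003]
wrist_force: [-0.1, -0.2, -0.6]
grip_width: 0.0755
gripper_force: 0.0
```

```bash
python3 - <<'E'
from h import *
c=imaging.read_camera("wrist")
print(status.read_state()["position"])
for m in medals(c,.032,(.62,.11,.12)): print(m[:4])
E
python3 pl.py .622 .125 .06 .027 -.09
```

```text
[0.64313982 0.08240002 0.18154195]
(np.float32(254.5), np.float32(157.5), np.float32(21.0), array([0.6221, 0.1258, 0.032 ]))
(np.float32(252.5), np.float32(119.5), np.float32(21.1), array([0.6243, 0.1639, 0.032 ]))
(np.float32(277.5), np.float32(191.5), np.float32(21.0), array([0.6427, 0.0875, 0.032 ]))
(array([ 0.0541, -0.0332,  0.162 ]), array([0.0001, 0.0003, 0.0003])) [ 0.0541 -0.0332  0.206 ]
```

arm_command(targets=[[[0.054,-0.033,0],[0,0,0],1],[[0.054,-0.033,0.03],[0,0,0],1],[[0.054,-0.033,0.08],[0,0,0],1],[[0.054,-0.033,0.13],[0,0,0],1],[[0.054,-0.033,0.18],[0,0,0],1],[[0.054,-0.033,0.206],[0,0,0],1],[[0.054,-0.033,0.206],[0,0,0],1],[[0.054,-0.033,0.206],[0,0,0],0],[[0.054,-0.033,0.206],[0,0,0],0],[[0.054,-0.033,0.206],[0,0,0],0],[[0.054,-0.033,0.206],[0,0,0],0],[[0.054,-0.033,0.206],[0,0,0],0],[[0.054,-0.033,0.206],[0,0,0],0],[[0.054,-0.033,0.206],[0,0,0],0],[[0.054,-0.033,0.206],[0,0,0],0],[[0.054,-0.033,0.206],[0,0,0],0],[[0.054,-0.033,0.206],[0,0,0],0],[[0.054,-0.033,0.17],[0,0,0],0],[[0.054,-0.033,0.15],[0,0,0],0],[[0.054,-0.033,0.15],[0,0,0],0]])

```text
t: 34.95
position: [0.6241, 0.1262, 0.0723]
ee_rot: [2.317, 2.119, 0.007]
wrist_force: [1.0, 0.0, -0.7]
grip_width: 0.0432
gripper_force: 30.0
```

```bash
python3 pl.py .5945 .123 .06 .023 -.09
```

```text
(array([-0.0078, -0.039 ,  0.0163]), array([ 0.0027, -0.0012,  0.0005])) [-0.0079 -0.0392  0.0656]
```

arm_command(targets=[[[-0.008,-0.038,0],[0,0,0],0],[[-0.008,-0.038,0],[0,0,0],0],[[-0.008,-0.038,0.02],[0,0,0],0],[[-0.008,-0.038,0.035],[0,0,0],0],[[-0.008,-0.038,0.05],[0,0,0],0],[[-0.008,-0.038,0.058],[0,0,0],0],[[-0.008,-0.038,0.064],[0,0,0],0],[[-0.008,-0.038,0.064],[0,0,0],0],[[-0.008,-0.038,0.064],[0,0,0],0.58],[[-0.008,-0.038,0.064],[0,0,0],0.58],[[-0.008,-0.038,0.064],[0,0,0],0.58],[[-0.008,-0.038,0.064],[0,0,0],0.58],[[-0.008,-0.038,0.03],[0,0,0],0.58],[[-0.008,-0.038,-0.02],[0,0,0],0.58],[[-0.008,-0.038,-0.07],[0,0,0],0.58],[[-0.008,-0.038,-0.12],[0,0,0],1],[[-0.008,-0.038,-0.15],[0,0,0],1],[[-0.008,-0.038,-0.15],[0,0,0],1],[[-0.008,-0.038,-0.15],[0,0,0],1]])

```text
t: 36.53
position: [0.5942, 0.1218, 0.1831]
ee_rot: [2.318, 2.118, 0.004]
wrist_force: [0.6, 0.2, -0.9]
grip_width: 0.0752
gripper_force: 0.0
```

```bash
python3 - <<'E'
from h import *
c=imaging.read_camera("wrist");f=c["frame"]
print(status.read_state()["position"])
for m in medals(c,.032,(.62,.11,.12)): print(m[:4])
cv2.imwrite("pics/w7.png",cv2.resize(f[70:240,170:380],None,fx=3.5,fy=3.5,interpolation=cv2.INTER_CUBIC)[:,:,::-1])
E
python3 pl.py .585 -.059 .2 .068 1.48;python3 pl.py .6245 .162 .2 .0225 -.09
```

```text
[0.5933233  0.12139606 0.18161203]
(np.float32(303.5), np.float32(155.5), np.float32(21.8), array([0.6234, 0.1622, 0.032 ]))
(np.float32(325.5), np.float32(223.5), np.float32(18.8), array([0.6426, 0.0857, 0.032 ]))
(np.float32(276.5), np.float32(194.5), np.float32(21.1), array([0.5915, 0.1234, 0.032 ]))
(array([-0.2406,  0.0105, -0.0244]), array([-0.000e+00,  4.000e-04, -9.993e-01])) [-0.2405  0.0104  0.1516]
(array([ 0.0576,  0.0366, -0.0245]), array([0.0002, 0.0003, 0.0002])) [0.0577 0.0365 0.2121]
```

View pics/w7.png

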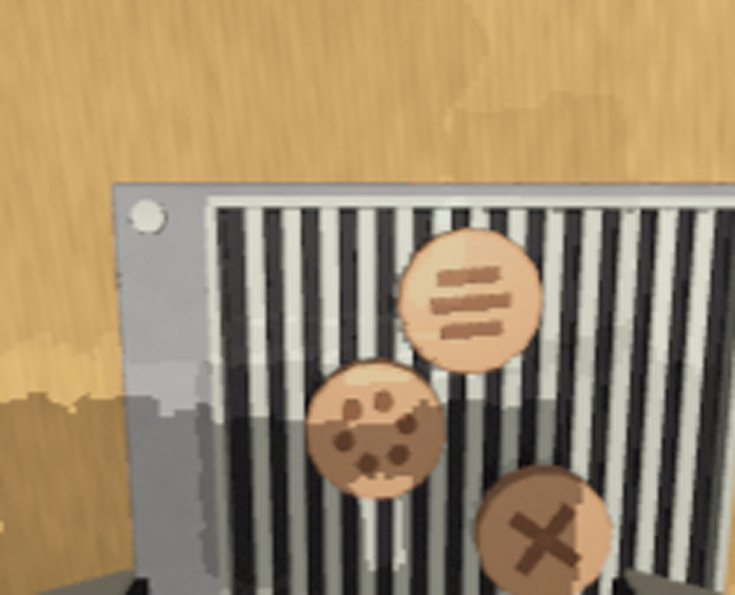

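All three are now separate, flat and clear of the lip: bars (471,300), dots (375,430), cross (543,535). Back to the trigger.

arm_command(targets=[[[-0.24,0.01,-0.024],[0,0,1],0.72],[[-0.24,0.01,-0.024],[0,0,1],0.72],[[-0.24,0.01,-0.024],[0,0,1],0.72],[[-0.24,0.01,-0.024],[0,0,1],0.72],[[-0.24,0.01,-0.024],[0,0,1],0.72],[[-0.24,0.01,-0.024],[0,0,1],0.72],[[-0.24,0.01,-0.024],[0,0,1],0.72],[[-0.24,0.01,-0.024],[0,0,1],0.72],[[-0.24,0.01,-0.024],[0,0,1],0.72],[[-0.24,0.01,-0.024],[0,0,1],0.72],[[-0.24,0.01,-0.024],[0,0,1],0.72],[[-0.24,0.01,-0.024],[0,0,1],0.72],[[-0.24,0.01,-0.024],[0,0,1],0.72],[[-0.24,0.01,-0.024],[0,0,1],0.72],[[-0.24,0.01,-0.024],[0,0,1],0.72],[[-0.24,0.01,-0.024],[0,0,1],0.72]])

```text
t: 37.92
position: [0.5843, -0.0582, 0.1988]
ee_rot: [3.138, -0.136, -0.003]
wrist_force: [0.4, -0.2, -0.3]
grip_width: 0.0659
gripper_force: 0.0
```

```bash
python3 pl.py .585 -.059 .2 .068 1.48; python3 - <<'E'
from h import *
c=imaging.read_camera("wrist")
s=status.read_state();print(s["position"],s["grip_width"])
for m in medals(c,.032,(.62,.11,.12)): print(m[:4])
E
```

```text
(array([ 0.001 ,  0.001 , -0.0017]), array([0.0002, 0.0011, 0.0027])) [0.0013 0.0009 0.1743]
[ 0.5844254  -0.05816598  0.1990078 ] 0.06618727117322967
(np.float32(114.5), np.float32(200.5), np.float32(22.2), array([0.5892, 0.1294, 0.032 ]))
(np.float32(141.5), np.float32(151.5), np.float32(21.2), array([0.6408, 0.0875, 0.032 ]))
(np.float32(74.5), np.float32(176.5), np.float32(23.4), array([0.6202, 0.1676, 0.032 ]))
```

arm_command(targets=[[[0.001,0.001,0.05],[0,0,0],0.72],[[0.001,0.001,0.1],[0,0,0],0.72],[[0.001,0.001,0.14],[0,0,0],0.72],[[0.001,0.001,0.174],[0,0,0],0.72],[[0.001,0.001,0.174],[0,0,0],0.72],[[0.001,0.001,0.174],[0,0,0],0.72],[[0.001,0.001,0.174],[0,0,0],0],[[0.001,0.001,0.174],[0,0,0],0],[[0.001,0.001,0.174],[0,0,0],0],[[0.001,0.001,0.174],[0,0,0],0],[[0.001,0.001,0.174],[0,0,0],0],[[0.001,0.001,0.174],[0,0,0],0],[[0.001,0.001,0.174],[0,0,0],0],[[0.001,0.001,0.174],[0,0,0],0]])

```text
t: 39.13
position: [0.5857, -0.0594, 0.0706]
ee_rot: [3.138, -0.14, 0.002]
wrist_force: [-3.7, 0.2, 6.7]
grip_width: 0.0346
gripper_force: 30.0
```

arm_command(targets=[[[0,0,0],[0,0,0],0],[[0,0,0],[0,0,0],0],[[0,0,0],[0,0,0],0],[[0,0,0],[0,0,0],0],[[0,0,0],[0,0,0],0],[[0,0,0],[0,0,0],0],[[0,0,0],[0,0,0],0],[[0,0,0],[0,0,0],0],[[0,0,0],[0,0,0],0],[[0,0,0],[0,0,0],0],[[0,0,0],[0,0,0],0],[[0,0,0],[0,0,0],0],[[0,0,0],[0,0,0],0],[[0,0,0],[0,0,0],0],[[0,0,0],[0,0,0],0]])

```text
t: 40.38
position: [0.5857, -0.0595, 0.0706]
ee_rot: [3.138, -0.14, 0.002]
wrist_force: [-3.6, -0.1, 6.5]
grip_width: 0.0349
gripper_force: 30.0
```

```bash
python3 - <<'E'
from h import *
c=imaging.read_camera("top")
s=status.read_state();print(s["grip_width"],s["gripper_force"])
cv2.imwrite("pics/t3.png",cv2.resize(c["frame"][130:250,200:380],None,fx=3,fy=3)[:,:,::-1])
E
```

```text
0.03437829370222414 29.99672144651413
```

View pics/t3.png

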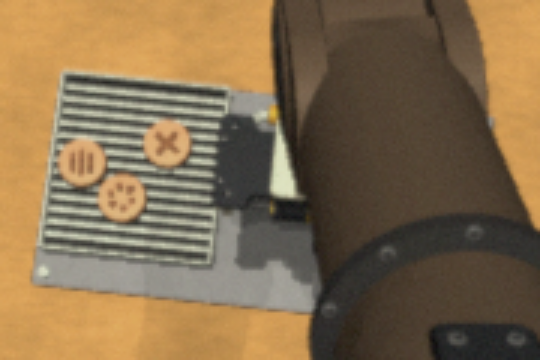

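Trigger is fully squeezed (34.5 mm) with bars (82,162), dots (122,197), cross (166,144) all separate on the grille. Letting go, then moving to the collar.

arm_command(targets=[[[0,0,0],[0,0,0],0.72],[[0,0,0],[0,0,0],0.72],[[0,0,0],[0,0,0],0.72],[[0,0,0],[0,0,0],0.72],[[0,0,0],[0,0,0],0.72],[[0,0,-0.05],[0,0,0],0.72],[[0,0,-0.1],[0,0,0],0.72],[[0,0,-0.15],[0,0,0],0.72],[[0,0,-0.19],[0,0,-0.2],1],[[0,0,-0.19],[0,0,-0.667],1],[[0,0,-0.19],[0,0,-0.667],1],[[0,0,-0.19],[0,0,-0.667],1],[[0,0,-0.19],[0,0,-0.667],1],[[0,0,-0.19],[0,0,-0.667],1],[[0,0,-0.19],[0,0,-0.667],1],[[0,0,-0.19],[0,0,-0.667],1],[[0,0,-0.19],[0,0,-0.667],1],[[0,0,-0.19],[0,0,-0.667],1],[[0,0,-0.19],[0,0,-0.667],1]])

```text
t: 42.02
position: [0.5851, -0.0598, 0.2116]
ee_rot: [2.79, 1.444, -0.001]
wrist_force: [-0.7, 0.3, -0.8]
grip_width: 0.0918
gripper_force: 0.0
```

```bash
python3 pl.py .5835 -.163 .2 .081 .434
python3 - <<'E'
from h import *
c=imaging.read_camera("top")
for n,u,v in (("bars",82,162),("dots",122,197),("cross",166,144)):
  p=ray(c,(200+u/3,130+v/3),.032)[:2]-[.6213,.1128];a=-.0907
  print(n,np.array([[np.cos(a),np.sin(a)],[-np.sin(a),np.cos(a)]])@p)
E
```

```text
(array([-0.1136,  0.0777,  0.0155]), array([-4.00e-04,  5.00e-04, -6.68e-01])) [-0.1134  0.0777  0.1742]
bars [-0.00254553  0.04598742]
dots [-0.03066095  0.00632862]
cross [ 0.02182168 -0.02705935]
```

arm_command(targets=[[[-0.113,0.078,0.015],[0,0,-0.668],1],[[-0.113,0.078,0.015],[0,0,-0.668],1],[[-0.113,0.078,0.015],[0,0,-0.668],1],[[-0.113,0.078,0.015],[0,0,-0.668],1],[[-0.113,0.078,0.015],[0,0,-0.668],1],[[-0.113,0.078,0.015],[0,0,-0.668],1],[[-0.113,0.078,0.015],[0,0,-0.668],1],[[-0.113,0.078,0.015],[0,0,-0.668],1],[[-0.113,0.078,0.015],[0,0,-0.668],1],[[-0.113,0.078,0.015],[0,0,-0.668],1],[[-0.113,0.078,0.015],[0,0,-0.668],1],[[-0.113,0.078,0.015],[0,0,-0.668],1]])

```text
t: 43.07
position: [0.5846, -0.1621, 0.2005]
ee_rot: [1.691, 2.648, -0.0]
wrist_force: [0.4, 0.2, 0.6]
grip_width: 0.0919
gripper_force: 0.0
```

```bash
python3 pl.py .5835 -.163 .2 .081 .434; python3 - <<'E'
from h import *
c=imaging.read_camera("wrist");hsv=cv2.cvtColor(c["frame"],cv2.COLOR_RGB2HSV)
r=(cv2.inRange(hsv,(0,150,80),(6,255,255))|cv2.inRange(hsv,(172,150,80),(180,255,255)));r[:150]=0;r[232:]=0
for k in cv2.findContours(r,0,2)[0]:
  if cv2.contourArea(k)>30: x,y,w,h=cv2.boundingRect(k);print("red",x,y,w,h,ray(c,(x+w/2,y+h/2),.105).round(4))
E
```

```text
(array([-0.0005, -0.0018,  0.0006]), array([-0.0001,  0.0001, -0.0001])) [-0.0005 -0.0018  0.1593]
red 300 195 11 29 [ 0.606  -0.1521  0.105 ]
red 243 194 11 30 [ 0.5594 -0.1732  0.105 ]
```

Tabs at ±, centred at (0.5827,−0.1627); grip and turn back (clockwise).

arm_command(targets=[[[0,-0.002,0.04],[0,0,0],1],[[0,-0.002,0.08],[0,0,0],1],[[0,-0.002,0.12],[0,0,0],1],[[0,-0.002,0.159],[0,0,0],1],[[0,-0.002,0.159],[0,0,0],1],[[0,-0.002,0.159],[0,0,0],0],[[0,-0.002,0.159],[0,0,0],0],[[0,-0.002,0.159],[0,0,0],0],[[0,-0.002,0.159],[0,0,0],0],[[0,-0.002,0.159],[0,0,0],0],[[0,-0.002,0.159],[0,0,0],0],[[0,-0.002,0.159],[0,0,0],0],[[0,-0.002,0.159],[0,0,0],0],[[0,-0.002,0.159],[0,0,0],0],[[0,-0.002,0.159],[0,0,0],0]])

```text
t: 44.37
position: [0.5836, -0.1629, 0.0825]
ee_rot: [1.687, 2.649, -0.0]
wrist_force: [-3.5, -0.6, 10.7]
grip_width: 0.045
gripper_force: 30.1
```

arm_command(targets=[[[0,0,0],[0,0,0.05],0],[[0,0,0],[0,0,0.1],0],[[0,0,0],[0,0,0.15],0],[[0,0,0],[0,0,0.2],0],[[0,0,0],[0,0,0.25],0],[[0,0,0],[0,0,0.3],0],[[0,0,0],[0,0,0.35],0],[[0,0,0],[0,0,0.4],0],[[0,0,0],[0,0,0.45],0],[[0,0,0],[0,0,0.5],0],[[0,0,0],[0,0,0.55],0],[[0,0,0],[0,0,0.6],0],[[0,0,0],[0,0,0.64],0],[[0,0,0],[0,0,0.67],0],[[0,0,0],[0,0,0.685],0],[[0,0,0],[0,0,0.685],0]])

```text
t: 45.7
position: [0.5849, -0.163, 0.0826]
ee_rot: [2.805, 1.409, 0.004]
wrist_force: [0.4, -1.9, 5.3]
grip_width: 0.0447
gripper_force: 30.1
```

arm_command(targets=[[[0,0,0],[0,0,0],1],[[0,0,0],[0,0,0],1],[[0,0,0],[0,0,0],1],[[0,0,0],[0,0,0],1],[[0,0,0],[0,0,0],1],[[0,0,-0.05],[0,0,0],1],[[0,0,-0.1],[0,0,0],1],[[0,0,-0.15],[0,0,0],1],[[0,0,-0.165],[0,0,0],1],[[0,0,-0.165],[0,0,0],1],[[0,0,-0.165],[0,0,0],1]])

```text
t: 46.62
position: [0.583, -0.1626, 0.2049]
ee_rot: [2.807, 1.411, 0.0]
wrist_force: [-0.7, -0.4, -1.2]
grip_width: 0.0916
gripper_force: 0.0
```

```bash
python3 - <<'E'
from h import *
c=imaging.read_camera("wrist");hsv=cv2.cvtColor(c["frame"],cv2.COLOR_RGB2HSV)
r=(cv2.inRange(hsv,(0,150,80),(6,255,255))|cv2.inRange(hsv,(172,150,80),(180,255,255)));r[:150]=0;r[232:]=0
for k in cv2.findContours(r,0,2)[0]:
  if cv2.contourArea(k)>30: x,y,w,h=cv2.boundingRect(k);print("red",x,y,w,h,ray(c,(x+w/2,y+h/2),.105).round(4))
E
python3 pl.py .585 -.059 .2 .081 1.48
```

```text
red 243 193 15 29 [ 0.5611 -0.1472  0.105 ]
red 303 192 10 29 [ 0.6037 -0.1778  0.105 ]
(array([ 0.113 , -0.0796,  0.005 ]), array([-6.000e-04,  1.100e-03,  6.508e-01])) [ 0.1131 -0.0793  0.1637]
```

Shut: tab line −0.62 rad, tabs out. Second squeeze of the trigger.

arm_command(targets=[[[0.113,-0.079,0.005],[0,0,0.651],0.72],[[0.113,-0.079,0.005],[0,0,0.651],0.72],[[0.113,-0.079,0.005],[0,0,0.651],0.72],[[0.113,-0.079,0.005],[0,0,0.651],0.72],[[0.113,-0.079,0.005],[0,0,0.651],0.72],[[0.113,-0.079,0.005],[0,0,0.651],0.72],[[0.113,-0.079,0.005],[0,0,0.651],0.72],[[0.113,-0.079,0.005],[0,0,0.651],0.72],[[0.113,-0.079,0.005],[0,0,0.651],0.72],[[0.113,-0.079,0.005],[0,0,0.651],0.72],[[0.113,-0.079,0.005],[0,0,0.651],0.72],[[0.113,-0.079,0.005],[0,0,0.651],0.72],[[0.113,-0.079,0.005],[0,0,0.651],0.72]])

```text
t: 47.75
position: [0.5861, -0.0593, 0.2009]
ee_rot: [-3.138, 0.14, 0.001]
wrist_force: [-0.7, 0.6, 0.7]
grip_width: 0.0662
gripper_force: 0.0
```

```bash
python3 pl.py .585 -.059 .2 .068 1.48
```

```text
(array([-0.0015, -0.0003,  0.0012]), array([-0.    ,  0.0003,  0.0012])) [-0.0014 -0.0003  0.1772]
```

arm_command(targets=[[[-0.001,0,0.05],[0,0,0],0.72],[[-0.001,0,0.1],[0,0,0],0.72],[[-0.001,0,0.14],[0,0,0],0.72],[[-0.001,0,0.176],[0,0,0],0.72],[[-0.001,0,0.176],[0,0,0],0.72],[[-0.001,0,0.176],[0,0,0],0],[[-0.001,0,0.176],[0,0,0],0],[[-0.001,0,0.176],[0,0,0],0],[[-0.001,0,0.176],[0,0,0],0],[[-0.001,0,0.176],[0,0,0],0],[[-0.001,0,0.176],[0,0,0],0],[[-0.001,0,0.176],[0,0,0],0],[[-0.001,0,0.176],[0,0,0],0],[[-0.001,0,0.176],[0,0,0],0],[[-0.001,0,0.176],[0,0,0],0],[[-0.001,0,0.176],[0,0,0],0],[[-0.001,0,0.176],[0,0,0],0],[[-0.001,0,0.176],[0,0,0],0]])

```text
t: 49.25
position: [0.5856, -0.0594, 0.0708]
ee_rot: [3.138, -0.143, 0.001]
wrist_force: [-6.2, 1.2, 8.6]
grip_width: 0.0349
gripper_force: 30.0
```

arm_command(targets=[[[0,0,0],[0,0,0],0],[[0,0,0],[0,0,0],0.72],[[0,0,0],[0,0,0],0.72],[[0,0,0],[0,0,0],0.72],[[0,0,0],[0,0,0],0.72],[[0,0,0],[0,0,0],0.72],[[0,0,-0.05],[0,0,0],0.72],[[0,0,-0.1],[0,0,0],0.72],[[0,0,-0.15],[0,0,0],0.72],[[0,0,-0.18],[0,0,0],1],[[0,0,-0.18],[0,0,0],1],[[0,0,-0.18],[0,0,0],1]])

```text
t: 50.25
position: [0.5864, -0.0601, 0.2061]
ee_rot: [3.137, -0.144, 0.006]
wrist_force: [0.3, 0.2, -0.8]
grip_width: 0.0816
gripper_force: 0.0
```

```bash
python3 - <<'E'
from h import *
c=imaging.read_camera("wrist")
for m in medals(c,.032,(.62,.11,.12)): print(m[:4])
E
python3 pl.py .642 .0845 .2 .0225 -.09
```

```text
(np.float32(84.5), np.float32(178.5), np.float32(23.4), array([0.6205, 0.1598, 0.032 ]))
(np.float32(119.5), np.float32(201.5), np.float32(19.0), array([0.5902, 0.1261, 0.032 ]))
(np.float32(143.5), np.float32(154.5), np.float32(20.1), array([0.6409, 0.0871, 0.032 ]))
(array([ 0.0575, -0.1987,  0.0059]), array([-0.000e+00, -8.000e-04,  9.989e-01])) [ 0.0573 -0.1988  0.2426]
```

arm_command(targets=[[[0.057,-0.199,0.006],[0,0,-1],1],[[0.057,-0.199,0.006],[0,0,-1],1],[[0.057,-0.199,0.006],[0,0,-1],1],[[0.057,-0.199,0.006],[0,0,-1],1],[[0.057,-0.199,0.006],[0,0,-1],1],[[0.057,-0.199,0.006],[0,0,-1],1],[[0.057,-0.199,0.006],[0,0,-1],1],[[0.057,-0.199,0.006],[0,0,-1],1],[[0.057,-0.199,0.006],[0,0,-1],1],[[0.057,-0.199,0.006],[0,0,-1],1],[[0.057,-0.199,0.006],[0,0,-1],1],[[0.057,-0.199,0.006],[0,0,-1],1],[[0.057,-0.199,0.006],[0,0,-1],1],[[0.057,-0.199,0.006],[0,0,-1],1],[[0.057,-0.199,0.006],[0,0,-1],1],[[0.057,-0.199,0.006],[0,0,-1],1]])

```text
t: 51.63
position: [0.6412, 0.0853, 0.1987]
ee_rot: [-2.323, -2.114, 0.002]
wrist_force: [-0.1, -0.4, -1.1]
grip_width: 0.0918
gripper_force: 0.0
```

```bash
python3 - <<'E'
from h import *
c=imaging.read_camera("wrist")
for m in medals(c,.032,(.62,.11,.12)): print(m[:4])
E
python3 pl.py .642 .0845 .2 .0225 -.09
```

```text
(np.float32(234.5), np.float32(159.5), np.float32(22.3), array([0.5952, 0.127 , 0.032 ]))
(np.float32(281.5), np.float32(193.5), np.float32(22.3), array([0.6432, 0.0841, 0.032 ]))
(np.float32(257.5), np.float32(122.5), np.float32(20.1), array([0.6248, 0.1635, 0.032 ]))
(array([-0.0011,  0.001 , -0.0013]), array([-0.0006,  0.0003, -0.002 ])) [-0.001   0.0012  0.2354]
```

arm_command(targets=[[[-0.001,0.001,0.05],[0,0,0],0.75],[[-0.001,0.001,0.1],[0,0,0],0.75],[[-0.001,0.001,0.14],[0,0,0],0.75],[[-0.001,0.001,0.18],[0,0,0],0.75],[[-0.001,0.001,0.21],[0,0,0],0.75],[[-0.001,0.001,0.235],[0,0,0],0.75],[[-0.001,0.001,0.235],[0,0,0],0],[[-0.001,0.001,0.235],[0,0,0],0],[[-0.001,0.001,0.235],[0,0,0],0],[[-0.001,0.001,0.235],[0,0,0],0],[[-0.001,0.001,0.235],[0,0,0],0],[[-0.001,0.001,0.235],[0,0,0],0],[[-0.001,0.001,0.235],[0,0,0],0],[[-0.001,0.001,0.235],[0,0,0],0],[[-0.001,0.001,0.2],[0,0,0],0],[[-0.001,0.001,0.15],[0,0,0],0],[[-0.001,0.001,0.1],[0,0,0],0],[[-0.001,0.001,0.05],[0,0,0],0],[[-0.001,0.001,0.05],[0,0,0],0],[[-0.001,0.001,0.05],[0,0,0],0]])

```text
t: 53.35
position: [0.6438, 0.0852, 0.1653]
ee_rot: [2.318, 2.116, 0.007]
wrist_force: [-0.1, -0.4, -1.2]
grip_width: 0.0426
gripper_force: 30.0
```

```bash
python3 pl.py .492 .305 .14 .012 -.09
```

```text
(array([ 0.2733, -0.2285,  0.0329]), array([ 0.0034, -0.0008, -0.0008])) [ 0.2731 -0.2294  0.2036]
```

arm_command(targets=[[[0.273,-0.229,0.03],[0,0,0],0],[[0.273,-0.229,0.03],[0,0,0],0],[[0.273,-0.229,0.03],[0,0,0],0],[[0.273,-0.229,0.03],[0,0,0],0],[[0.273,-0.229,0.03],[0,0,0],0],[[0.273,-0.229,0.03],[0,0,0],0],[[0.273,-0.229,0.03],[0,0,0],0],[[0.273,-0.229,0.08],[0,0,0],0],[[0.273,-0.229,0.12],[0,0,0],0],[[0.273,-0.229,0.12],[0,0,0],0],[[0.273,-0.229,0.12],[0,0,0],0]])

```text
t: 54.27
position: [0.4883, 0.3029, 0.0704]
ee_rot: [-2.319, -2.118, 0.008]
wrist_force: [-1.3, -0.2, -0.3]
grip_width: 0.0426
gripper_force: 30.0
```

```bash
python3 pl.py .492 .305 .14 .012 -.09; python3 -c "
from h import *
s=status.read_state();print(s['position'],s['grip_width'])"
```

```text
(array([ 0.0029,  0.0043, -0.0928]), array([-0.0026,  0.0022, -0.0004])) [0.0035 0.005  0.0779]
[0.48827258 0.30290135 0.0704434 ] 0.04259931709704227
```

arm_command(targets=[[[0.003,0.004,0.02],[0,0,0],0],[[0.003,0.004,0.045],[0,0,0],0],[[0.003,0.004,0.065],[0,0,0],0],[[0.003,0.004,0.078],[0,0,0],0],[[0.003,0.004,0.078],[0,0,0],0],[[0.003,0.004,0.078],[0,0,0],0.7],[[0.003,0.004,0.078],[0,0,0],0.7],[[0.003,0.004,0.078],[0,0,0],0.7],[[0.003,0.004,0.078],[0,0,0],0.7],[[0.003,0.004,0.05],[0,0,0],0.75],[[0.003,0.004,0],[0,0,0],0.75],[[0.003,0.004,-0.05],[0,0,0],0.75],[[0.003,0.004,-0.1],[0,0,0],0.75],[[0.003,0.004,-0.15],[0,0,0],0.75],[[0.003,0.004,-0.15],[0,0,0],0.75]])

```text
t: 55.52
position: [0.4957, 0.3093, 0.1929]
ee_rot: [2.319, 2.117, 0.019]
wrist_force: [1.3, -0.4, 0.1]
grip_width: 0.0688
gripper_force: 0.0
```

```bash
python3 - <<'E'
from h import *
c=imaging.read_camera("wrist")
for m in medals(c,.02,(.492,.36,.1)): print(m[:4])
t=imaging.read_camera("top")
for m in medals(t,.032,(.62,.11,.1)): print(m[:4])
E
python3 pl.py .594 .125 .18 .0225 -.09
```

```text
(np.float32(274.5), np.float32(193.5), np.float32(18.6), array([0.4915, 0.3088, 0.02  ]))
(np.float32(222.5), np.float32(196.5), np.float32(8.2), array([0.5884, 0.1704, 0.032 ]))
(array([-0.2295,  0.1549,  0.0093]), array([ 0.0024, -0.0016, -0.0007])) [-0.23    0.1541  0.2193]
```

arm_command(targets=[[[-0.24,0.155,0],[0,0,0],0.75],[[-0.24,0.155,0],[0,0,0],0.75],[[-0.24,0.155,0],[0,0,0],0.75],[[-0.24,0.155,0],[0,0,0],0.75],[[-0.24,0.155,0],[0,0,0],0.75],[[-0.24,0.155,0],[0,0,0],0.75],[[-0.24,0.155,0],[0,0,0],0.75],[[-0.24,0.155,0],[0,0,0],0.75],[[-0.24,0.155,0],[0,0,0],0.75],[[-0.24,0.155,0],[0,0,0],0.75]])

```text
t: 56.45
position: [0.5915, 0.1182, 0.1844]
ee_rot: [-2.317, -2.121, 0.0]
wrist_force: [0.3, 0.7, -0.0]
grip_width: 0.069
gripper_force: 0.0
```

```bash
python3 - <<'E'
from h import *
c=imaging.read_camera("wrist");print(status.read_state()["position"])
for m in medals(c,.032,(.62,.11,.12)): print(m[:4])
cv2.imwrite("pics/w8.png",c["frame"][:,:,::-1])
E
python3 pl.py .594 .125 .18 .0225 -.09
```

```text
[0.59172259 0.11813876 0.1845764 ]
(np.float32(270.5), np.float32(144.5), np.float32(19.9), array([0.5868, 0.173 , 0.032 ]))
(np.float32(278.5), np.float32(191.5), np.float32(21.1), array([0.5907, 0.1227, 0.032 ]))
(array([0.0094, 0.0022, 0.0061]), array([-0.0003, -0.0002,  0.0012])) [0.0093 0.0023 0.2161]
```

View pics/w8.png

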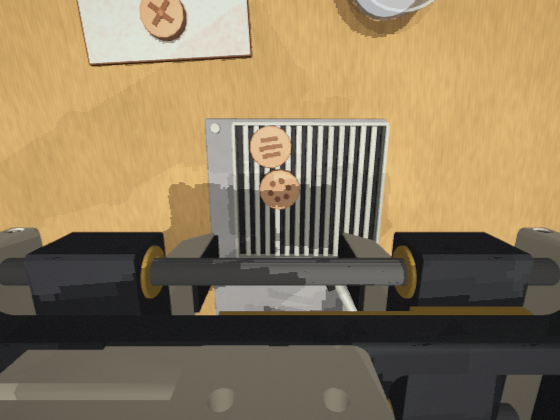

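Bars has been knocked to about (270,147), near dots (280,189), both flat; cross is on the board (162,15). I'll pick dots with tips just above the lip height.

arm_command(targets=[[[0.007,0.001,0.05],[0,0,0],0.68],[[0.007,0.001,0.1],[0,0,0],0.68],[[0.007,0.001,0.14],[0,0,0],0.68],[[0.007,0.001,0.18],[0,0,0],0.68],[[0.007,0.001,0.21],[0,0,0],0.68],[[0.007,0.001,0.21],[0,0,0],0.68],[[0.007,0.001,0.21],[0,0,0],0],[[0.007,0.001,0.21],[0,0,0],0],[[0.007,0.001,0.21],[0,0,0],0],[[0.007,0.001,0.21],[0,0,0],0],[[0.007,0.001,0.21],[0,0,0],0],[[0.007,0.001,0.21],[0,0,0],0],[[0.007,0.001,0.21],[0,0,0],0],[[0.007,0.001,0.21],[0,0,0],0],[[0.007,0.001,0.18],[0,0,0],0],[[0.007,0.001,0.13],[0,0,0],0],[[0.007,0.001,0.08],[0,0,0],0],[[0.007,0.001,0.03],[0,0,0],0],[[0.007,0.001,0.03],[0,0,0],0],[[0.007,0.001,0.03],[0,0,0],0]])

```text
t: 58.17
position: [0.5954, 0.1221, 0.1655]
ee_rot: [2.318, 2.116, 0.008]
wrist_force: [0.4, -0.0, -0.2]
grip_width: 0.0418
gripper_force: 30.0
```

```bash
python3 pl.py .492 .363 .14 .016 -.09
```

```text
(array([ 0.3073, -0.1667,  0.0335]), array([ 0.0037, -0.001 , -0.0008])) [ 0.307  -0.1677  0.1989]
```

arm_command(targets=[[[0.307,-0.167,0.03],[0,0,0],0],[[0.307,-0.167,0.03],[0,0,0],0],[[0.307,-0.167,0.03],[0,0,0],0],[[0.307,-0.167,0.03],[0,0,0],0],[[0.307,-0.167,0.03],[0,0,0],0],[[0.307,-0.167,0.03],[0,0,0],0],[[0.307,-0.167,0.03],[0,0,0],0],[[0.307,-0.167,0.08],[0,0,0],0],[[0.307,-0.167,0.12],[0,0,0],0],[[0.307,-0.167,0.12],[0,0,0],0],[[0.307,-0.167,0.12],[0,0,0],0]])

```text
t: 59.08
position: [0.4886, 0.3608, 0.0705]
ee_rot: [-2.32, -2.118, 0.008]
wrist_force: [0.1, 0.2, 0.8]
grip_width: 0.0416
gripper_force: 30.0
```

```bash
python3 pl.py .492 .363 .14 .0155 -.09; python3 -c "
from h import *
s=status.read_state();print(s['position'],s['grip_width'])"
```

```text
(array([ 0.003 ,  0.004 , -0.0927]), array([-0.0022,  0.0023, -0.0004])) [0.0036 0.0045 0.0733]
[0.48858371 0.36079195 0.07048912] 0.04159226889453661
```

arm_command(targets=[[[0.003,0.004,0.02],[0,0,0],0],[[0.003,0.004,0.045],[0,0,0],0],[[0.003,0.004,0.062],[0,0,0],0],[[0.003,0.004,0.074],[0,0,0],0],[[0.003,0.004,0.074],[0,0,0],0],[[0.003,0.004,0.074],[0,0,0],0.7],[[0.003,0.004,0.074],[0,0,0],0.7],[[0.003,0.004,0.074],[0,0,0],0.7],[[0.003,0.004,0.074],[0,0,0],0.7],[[0.003,0.004,0.05],[0,0,0],0.7],[[0.003,0.004,0],[0,0,0],0.7],[[0.003,0.004,-0.05],[0,0,0],0.7],[[0.003,0.004,-0.1],[0,0,0],0.7],[[0.003,0.004,-0.15],[0,0,0],0.7],[[0.003,0.004,-0.15],[0,0,0],0.7],[[0.003,0.004,-0.15],[0,0,0],0.7]])

```text
t: 60.42
position: [0.4941, 0.3654, 0.1878]
ee_rot: [2.32, 2.118, 0.009]
wrist_force: [0.3, 0.1, -0.5]
grip_width: 0.0642
gripper_force: 0.0
```

```bash
python3 - <<'E'
from h import *
c=imaging.read_camera("wrist")
for m in medals(c,.02,(.492,.36,.1)): print(m[:4])
t=imaging.read_camera("top")
for m in medals(t,.032,(.62,.11,.1)): print(m[:4])
E
python3 pl.py .588 .165 .18 .026 -.09
```

```text
(np.float32(276.5), np.float32(191.5), np.float32(19.9), array([0.4917, 0.3675, 0.02  ]))
(np.float32(281.5), np.float32(240.5), np.float32(16.7), array([0.492 , 0.3081, 0.02  ]))
(array([-0.2524,  0.1504,  0.006 ]), array([ 0.    ,  0.0004, -0.0006])) [-0.2523  0.1504  0.2113]
```

arm_command(targets=[[[-0.255,0.15,0],[0,0,0],0.68],[[-0.255,0.15,0],[0,0,0],0.68],[[-0.255,0.15,0],[0,0,0],0.68],[[-0.255,0.15,0],[0,0,0],0.68],[[-0.255,0.15,0],[0,0,0],0.68],[[-0.255,0.15,0],[0,0,0],0.68],[[-0.255,0.15,0],[0,0,0],0.68],[[-0.255,0.15,0],[0,0,0],0.68],[[-0.255,0.15,0],[0,0,0],0.68],[[-0.255,0.15,0],[0,0,0],0.68]])

```text
t: 61.35
position: [0.5866, 0.1655, 0.1842]
ee_rot: [-2.316, -2.121, 0.001]
wrist_force: [-1.0, -0.0, 0.4]
grip_width: 0.0627
gripper_force: 0.0
```

```bash
python3 - <<'E'
from h import *
c=imaging.read_camera("wrist");print(status.read_state()["position"])
for m in medals(c,.032,(.62,.11,.12)): print(m[:4])
E
python3 pl.py .588 .17 .18 .026 -.09
```

```text
[0.58675838 0.1654309  0.1843892 ]
(np.float32(281.5), np.float32(189.5), np.float32(22.2), array([0.5891, 0.1719, 0.032 ]))
(array([0.0062, 0.0011, 0.0059]), array([-0.0006, -0.0003,  0.0013])) [0.0061 0.0013 0.2112]
  return _methods._mean(a, axis=axis, dtype=dtype,
  ret = um.true_divide(
```

arm_command(targets=[[[0.006,0.002,0.05],[0,0,0],0.68],[[0.006,0.002,0.1],[0,0,0],0.68],[[0.006,0.002,0.14],[0,0,0],0.68],[[0.006,0.002,0.18],[0,0,0],0.68],[[0.006,0.002,0.21],[0,0,0],0.68],[[0.006,0.002,0.21],[0,0,0],0.68],[[0.006,0.002,0.21],[0,0,0],0],[[0.006,0.002,0.21],[0,0,0],0],[[0.006,0.002,0.21],[0,0,0],0],[[0.006,0.002,0.21],[0,0,0],0],[[0.006,0.002,0.21],[0,0,0],0],[[0.006,0.002,0.21],[0,0,0],0],[[0.006,0.002,0.21],[0,0,0],0],[[0.006,0.002,0.21],[0,0,0],0],[[0.006,0.002,0.18],[0,0,0],0],[[0.006,0.002,0.13],[0,0,0],0],[[0.006,0.002,0.08],[0,0,0],0],[[0.006,0.002,0.03],[0,0,0],0],[[0.006,0.002,0.03],[0,0,0],0],[[0.006,0.002,0.03],[0,0,0],0]])

```text
t: 63.07
position: [0.5913, 0.1685, 0.1655]
ee_rot: [2.318, 2.116, 0.008]
wrist_force: [-0.2, 0.6, -0.7]
grip_width: 0.0419
gripper_force: 30.0
```

```bash
python3 pl.py .492 .415 .14 .016 -.09
```

```text
(array([ 0.3152, -0.1619,  0.0338]), array([ 0.0036, -0.0013, -0.0008])) [ 0.3148 -0.1629  0.1991]
```

arm_command(targets=[[[0.318,-0.162,0.03],[0,0,0],0],[[0.318,-0.162,0.03],[0,0,0],0],[[0.318,-0.162,0.03],[0,0,0],0],[[0.318,-0.162,0.03],[0,0,0],0],[[0.318,-0.162,0.03],[0,0,0],0],[[0.318,-0.162,0.03],[0,0,0],0],[[0.318,-0.162,0.03],[0,0,0],0],[[0.318,-0.162,0.08],[0,0,0],0],[[0.318,-0.162,0.12],[0,0,0],0],[[0.318,-0.162,0.12],[0,0,0],0],[[0.318,-0.162,0.12],[0,0,0],0]])

```text
t: 63.98
position: [0.4891, 0.4148, 0.0702]
ee_rot: [2.32, 2.118, -0.008]
wrist_force: [0.1, -1.0, 0.9]
grip_width: 0.0423
gripper_force: 30.0
```

```bash
python3 pl.py .492 .418 .14 .0155 -.09; python3 -c "
from h import *
s=status.read_state();print(s['position'],s['grip_width'])"
```

```text
(array([ 0.0042,  0.0032, -0.0931]), array([-0.002 ,  0.0026, -0.0005])) [0.0049 0.0037 0.0729]
[0.48909093 0.41478964 0.07022847] 0.042333605215028956
```

arm_command(targets=[[[0.004,0.003,0.02],[0,0,0],0],[[0.004,0.003,0.045],[0,0,0],0],[[0.004,0.003,0.062],[0,0,0],0],[[0.004,0.003,0.074],[0,0,0],0],[[0.004,0.003,0.074],[0,0,0],0],[[0.004,0.003,0.074],[0,0,0],0.7],[[0.004,0.003,0.074],[0,0,0],0.7],[[0.004,0.003,0.074],[0,0,0],0.7],[[0.004,0.003,0.074],[0,0,0],0.7],[[0.004,0.003,0.05],[0,0,0],0.7],[[0.004,0.003,0],[0,0,0],0.7],[[0.004,0.003,-0.05],[0,0,0],0.7],[[0.004,0.003,-0.1],[0,0,0],0.7],[[0.004,0.003,-0.15],[0,0,0],0.7],[[-0.06,0.003,-0.2],[0,0,0],0.7],[[-0.1,0.003,-0.2],[0,0,0],0.7],[[-0.1,0.003,-0.2],[0,0,0],0.7]])

```text
t: 65.4
position: [0.4877, 0.3361, 0.2255]
ee_rot: [2.322, 2.109, 0.004]
wrist_force: [1.6, -0.7, -0.7]
grip_width: 0.0645
gripper_force: 0.0
```

```bash
python3 - <<'E'
from h import *
c=imaging.read_camera("wrist")
for m in medals(c,.02,(.492,.36,.1)): print(m[:4])
cv2.imwrite("pics/w9.png",c["frame"][:,:,::-1])
E
```

```text
(np.float32(274.5), np.float32(116.5), np.float32(19.0), array([0.491 , 0.4203, 0.02  ]))
(np.float32(278.5), np.float32(161.5), np.float32(18.1), array([0.4906, 0.3669, 0.02  ]))
(np.float32(283.5), np.float32(208.5), np.float32(15.9), array([0.4912, 0.3066, 0.02  ]))
```

View pics/w9.png

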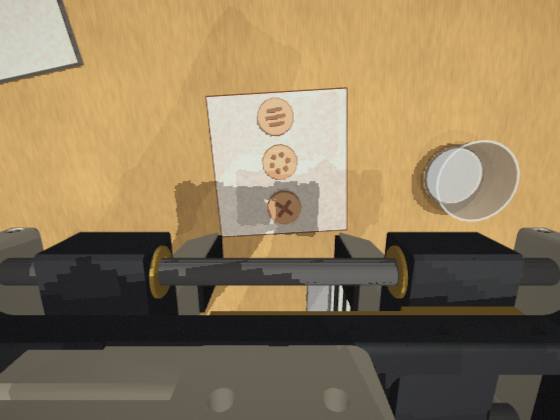

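All three lie flat, well inside the board: (275,117), (280,162), (284,208). Handing in.

```bash
python3 -c "
from plant import arm
print(arm.close_job())"
```

```text
the job is handed in; nothing more can be done
None
```

I handed the job in at about 65 s: all three medallions (bars, dots, cross) lie flat on the white board, the air is shut with both tabs out, and the trigger was squeezed and let go both times; my first blow-off didn't count because I had set the medallions overlapping, so I spread them out and repeated it, and the hand-in returned no verdict.

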